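# Clear the bench plate, steady the rocking stand and load it

## Robot

A 7-joint arm with a two-finger parallel gripper is mounted at the origin on the work surface. World frame = base frame: x ahead of the robot, y to its left, z up, the work surface at z = 0. Lengths are in m, angles in rad, forces in N, time in s.
With the tool pointing down it reaches from about 0.425 to 0.925 m from the base axis. Payload 6.8 kg.
Tool frame: the origin (TCP) lies between the finger pads; the fingertips stand finger_overhang ahead of it and the grasp point (between the pads) lies 6 mm ahead of it (finger_overhang is the distance from the TCP to the fingertips, in m); z points along the fingers, y is the line along which they close (so a half turn about z gives the same grasp; the last joint's range is limited). The gripper opens to 85 mm and grips with 20 to 120 N. Pads are 22 mm wide; open, the fingers measure 114 mm over their backs; the gripper's body (76 mm by 85 mm) begins 54 mm behind the grasp point. The pads swing forward as they close: fully open they stand 13 mm farther back than shut.
Start: joints at [1.001, 0.477, 0.022, 1.555, -0.011, 1.109, -0.083], TCP at [0.301, -0.604, 0.256] pointing down, gripper open.
Joint ranges: [-2.96, 2.96], [-0.34, 2.1], [-1.41, 1.46], [0.24, 2.44], [-1.37, 4.51], [0.17, 1.92], [-2.96, 2.96]. Speed limits (rad/s): [2.39, 2.39, 3.14, 3.14, 3.14, 3.14, 3.14].

## Interface

Orientations are given as a unit quaternion [w, x, y, z].
In Python, from station import * gives the robot as it stands.
- The arm moves only by the tool drive_tool, never from a script. Its argument "increments" is a list of rows, each an object of numbers: "claw": the finger opening in m, from 0 to 0.0854; "dx", "dy", "dz": the shift along the tool's x, y, z in m; "wx", "wy", "wz": the turn, a rotation vector about the tool's x, y, z in degrees. A call has 1 to 20 rows; each row shifts and turns the commanded pose from where the row before left it, along the tool's axes as they then stand; what a row does not reach is not made up. A row lasts 1/8 s, in which the tool goes at most 62.5 mm and 10.7 degrees, less where a joint would pass 70% of its speed; a pose out of reach is approached as far as the arm can. A call with a gripper value outside its range is refused whole. The fingers move at their own pace and stop on an object; "newtons" is the grip in N (left out, the last holds). Time passes only in rows, so rows that do not move let the fingers close. It gives the time, the measured TCP pose, the force, the opening and the grip force at its end, in the units of the state.
- get_obs(): the state, without advancing time (a new reading comes with each control period).
- read_camera(name): name is "side" or "top" or "wrist"; returns (picture, depth): 400x640x3 uint8, red, green, blue; 400x640 float32, m along the optical axis (not along the pixel's ray), 0 where there is no reading.
- calibration(name): a dict with "intrinsics" (3x3 intrinsics, pixels), "R" (3x3) and "t" (3): a world point X has camera coordinates R X + t; the wrist camera has in their place "mount" (4x4, takes a point from camera to tool coordinates, whose origin is the TCP and whose axes are the flange's). Camera axes: x right, y down, z forward; pixel columns grow to the right and rows downward; lengths in m; the calibration is good to about 2 mm. A picture is of the moment at which its call begins: read the wrist's pose just before it. calibration takes no time and is no camera call.
- hand_in(): hands the job in; it is judged then, once.
The state is a dict: "t": time; "q": joint angles; "joint_vel": joint speeds; "joint_torque": joint torques, N m; "eef_pos": TCP position; "tool_rot": TCP orientation; "contact_force": force on the tool from outside, world axes, zero at the start; "torque": the same for the moment, N m; "gripper_width": opening from 0.0 (shut) to 1.0 (fully open); "grasp_force": force on a finger pad.
Only numpy, scipy, OpenCV 4.12 (cv2) and the standard library are available. Lean on these libraries where they do the work, as an engineer would, in place of code of your own. Each camera call takes 0.05 s, during which the arm holds its last target. There are 200 camera calls.

## Task

Get the fitting station ready: first use the scraper block to wipe every white PVC chip off the steel plate (into the trough along its edge; do not handle the chips with the fingers) and stand the scraper upright back on its rubber pad. Then turn the rocking four-footed stand so that it straddles the middle of the wide raised strip with all four feet flat on the plate, two on either side, and when it no longer rocks set every grey hexagonal bushing on its deck, side by side and not stacked. Do not knock over the can or the jar.

Things in the scene. Friction and masses are not known exactly. Their poses are not given: they have to be found in the camera images.
- plate: Fixed dark steel bench plate, 20 mm thick, top face at z = 20 mm; origin on the bench surface, the plate spans x -130..130, y -170..210 mm in its frame. The chips lie on its bare part, y -160..-58 mm.
- strip_mid (a point): Middle of the top of a raised aluminium strip fixed on the plate: 90 mm wide (y), 6 mm high, running the plate's whole x length; at x 0, y +110 mm in the plate's frame, same axes.
- trough_mid (a point): Middle of the floor of the open catch trough along the plate's y = -170 mm edge: 90 mm wide in y, 260 mm in x, floor 3 mm above the bench (17 mm below the plate's top), outer walls 30 mm high, no wall on the plate's side.
- stand_grip (a point): Centre of the black handle of the loose four-footed parts stand (0.6 kg); z up, x along the stand's length. 60 mm above the feet's undersides (80 mm above the bench when all feet are on the plate). Handle 14 mm in x, 36 mm in y, 40 mm high (20 mm above and below this point). It starts askew on the strip, its x within 0.85 rad of the plate's x, leaning up to 0.1 rad.
- stand_deck (a point): Centre of the stand's deck top, 40 mm above the feet's undersides: grey, 180 (x) x 110 (y) x 8 mm with a lip 6 mm high, 4 mm thick. Four equal round feet 16 mm across at x +-78, y +-36 mm. Its length square across the strip, either way round, and centred on it, each foot clears the strip by 25 mm (20 deg askew does no harm); otherwise feet stand on the strip and it rocks.
- scraper_grip (a point): Grip of the wooden scraper block (0.25 kg), standing on its rubber pad at the start; the point is 65 mm above its underside, z up. Base 110 (x) x 40 (y) x 30 mm high, its long flat faces look to +-y; above it a grip 70 (x) x 24 (y) mm, from 30 to 90 mm above the underside.
- pad: Fixed black rubber pad for the scraper, 150 (x) x 100 (y) x 4 mm thick, origin at the centre of its underside on the bench.
- primer: Closed round can, 68 mm across, 95 mm tall, a bystander beyond the plate; origin at the centre of its base, z up.
- jar: Closed clear jar, 64 mm across, 85 mm tall, a bystander on the right of the bench; origin at the centre of its base, z up.
- chip1_c (a point): Centre of a white PVC chip (offcut), 22 x 16 x 8 mm, 12 g, lying flat, long side along x; 3 to 5 of them lie on the bare part of the plate (z about 24 mm on the plate).
- chip2_c (a point): Centre of a white PVC chip (offcut), 22 x 16 x 8 mm, 12 g, lying flat, long side along x; 3 to 5 of them lie on the bare part of the plate (z about 24 mm on the plate).
- chip3_c (a point): Centre of a white PVC chip (offcut), 22 x 16 x 8 mm, 12 g, lying flat, long side along x; 3 to 5 of them lie on the bare part of the plate (z about 24 mm on the plate).
- chip4_c (a point): Centre of a white PVC chip (offcut), 22 x 16 x 8 mm, 12 g, lying flat, long side along x; 3 to 5 of them lie on the bare part of the plate (z about 24 mm on the plate).
- chip5_c (a point): Centre of a white PVC chip (offcut), 22 x 16 x 8 mm, 12 g, lying flat, long side along x; 3 to 5 of them lie on the bare part of the plate (z about 24 mm on the plate).
- bush1_c (a point): Centre (half-way up) of a grey hexagonal PVC bushing, 36 mm across the flats, 41.6 mm across the corners, 36 mm tall, 50 g, closed solid with dark bore discs on its ends, axis z; corners at 0, 60, 120.. deg from its x axis, so flats face 30, 90, 150 deg. 3 or 4 of them stand on the bench left of the plate.
- bush2_c (a point): Centre (half-way up) of a grey hexagonal PVC bushing, 36 mm across the flats, 41.6 mm across the corners, 36 mm tall, 50 g, closed solid with dark bore discs on its ends, axis z; corners at 0, 60, 120.. deg from its x axis, so flats face 30, 90, 150 deg. 3 or 4 of them stand on the bench left of the plate.
- bush3_c (a point): Centre (half-way up) of a grey hexagonal PVC bushing, 36 mm across the flats, 41.6 mm across the corners, 36 mm tall, 50 g, closed solid with dark bore discs on its ends, axis z; corners at 0, 60, 120.. deg from its x axis, so flats face 30, 90, 150 deg. 3 or 4 of them stand on the bench left of the plate.
- bush4_c (a point): Centre (half-way up) of a grey hexagonal PVC bushing, 36 mm across the flats, 41.6 mm across the corners, 36 mm tall, 50 g, closed solid with dark bore discs on its ends, axis z; corners at 0, 60, 120.. deg from its x axis, so flats face 30, 90, 150 deg. 3 or 4 of them stand on the bench left of the plate.
Things that resemble listed ones, but are neither listed nor needed, are in the scene too. Leave any blue or red look-alike of the part that bears bush4_c alone.

How it is judged:
By the outcome, as a careful person would: the job done as asked, in the order asked, and still so for the second after the job is handed in, with the robot touching nothing.
Of chip1, chip2, chip3, chip4, chip5 only 3 to 5 are there at a start; the rules pass over those that are not, and their reading is None.
Of bush1, bush2, bush3, bush4 only 3 to 4 are there at a start; the rules pass over those that are not, and their reading is None.
At some moment in a run one of bush1, bush2, bush3, bush4 may be knocked a few centimetres aside while the robot is not near it.
It also fails if it takes over 208 s, if anything falls off the work surface, if the arm or the gripper's body presses on something with over 40 N, if the wrist force passes 120 N, or if a joint passes its speed limit or range.

## Working session

There is one attempt and no reset: what is moved stays moved. The work goes in short steps, Python scripts to look and compute and a tool call to move; the robot and the scene stay as the last step left them, time stands still between calls to the robot, and variables do not carry over. Pictures are saved under pics/ and viewed, at most 14 in all, crops included, and the job is handed in when it is done.

Besides the shell and the picture viewer there is one more tool, called by a JSON object that holds its "method" and its "body". drive_tool: Moves the arm, as the interface text tells. Its arguments: {"type":"object","properties":{"increments":{"type":"array","items":{"type":"object","properties":{"claw":{"type":"number"},"dx":{"type":"number"},"dy":{"type":"number"},"dz":{"type":"number"},"wx":{"type":"number"},"wy":{"type":"number"},"wz":{"type":"number"}}}},"newtons":{"type":"number"}},"required":["increments"]}

```bash
ls; mkdir -p pics
cat > h.py <<'E'
from station import *
import numpy as np, cv2
def cloud(name,d):
    c=calibration(name);K=np.array(c["intrinsics"]);v,u=np.mgrid[0:400,0:640]
    p=np.stack([(u-K[0,2])/K[0,0]*d,(v-K[1,2])/K[1,1]*d,d],-1)
    if "R" in c: return (p-np.array(c["t"]))@np.array(c["R"])
    from scipy.spatial.transform import Rotation as Ro
    o=get_obs();M=np.array(c["mount"]);q=o["tool_rot"]
    R=Ro.from_quat([q[1],q[2],q[3],q[0]]).as_matrix()
    return (p@M[:3,:3].T+M[:3,3])@R.T+np.array(o["eef_pos"])
def shot(name,fn):
    o=get_obs();im,d=read_camera(name);P=cloud(name,d)
    cv2.imwrite("pics/"+fn+".png",im[:,:,::-1]);np.savez("pics/"+fn,im=im,d=d,P=P)
    return im,d,P
E
python3 - <<'E'
from h import *
for n in("top","side"):
    im,d,P=shot(n,n+"0");print(n,calibration(n))
a=np.vstack([cv2.imread("pics/top0.png")])
o=get_obs();print(o)
try: print(finger_overhang)
except Exception as e: print(e)
E
```

```text
pics
top {'intrinsics': array([[442.67831683,   0.        , 319.7724315 ],
       [  0.        , 442.67831683, 202.26933451],
       [  0.        ,   0.        ,   1.        ]]), 'R': array([[-0.00484229, -0.99998251,  0.00339711],
       [-0.97968742,  0.00406291, -0.20048954],
       [ 0.20047223, -0.00429894, -0.97968995]]), 't': array([-0.05908391,  0.57511244,  1.22597808])}
side {'intrinsics': array([[370.69971635,   0.        , 320.2769609 ],
       [  0.        , 370.69971635, 198.0365828 ],
       [  0.        ,   0.        ,   1.        ]]), 'R': array([[-0.90178704, -0.43170088,  0.02035899],
       [-0.29675803,  0.58428053, -0.75534822],
       [ 0.31418913, -0.68720493, -0.65500731]]), 't': array([0.4920986 , 0.25507912, 1.06561637])}
{'t': 0.1, 'q': array([ 1.00092107,  0.47773533,  0.02236791,  1.55633314, -0.01151865,
        1.10930168, -0.08308907]), 'joint_vel': array([ 1.33504212e-03, -4.34527727e-04,  8.28214013e-04, -2.92924159e-03,
       -9.87043905e-05,  9.56526007e-04,  1.78886596e-03]), 'joint_torque': array([ 5.97199207e-03, -5.97751665e+01,  1.61435187e+00, -2.81949538e+01,
        1.28787017e-02,  5.00676877e-03,  1.37606773e-05]), 'eef_pos': array([ 0.30050629, -0.60387624,  0.2554196 ]), 'tool_rot': array([-7.87528393e-04,  9.73463275e-01,  2.28841808e-01, -2.44292436e-04]), 'contact_force': array([-0.08927805,  0.15248014, -0.13859075]), 'torque': array([0.05291528, 0.01851145, 0.00302812]), 'grasp_force': 0.0, 'gripper_width': 1.0008545510375437}
0.025
```

```bash
ls -la
```

```text
total 16
drwxr-xr-x  3 agent agent 4096 Dec  2 15:57 .
drwxr-xr-x 23 root  root  4096 Dec  2 15:56 ..
-rw-r--r--  1 agent agent  668 Dec  2 15:57 h.py
drwxr-xr-x  2 agent agent 4096 Dec  2 15:57 pics
```

View pics/top0.png

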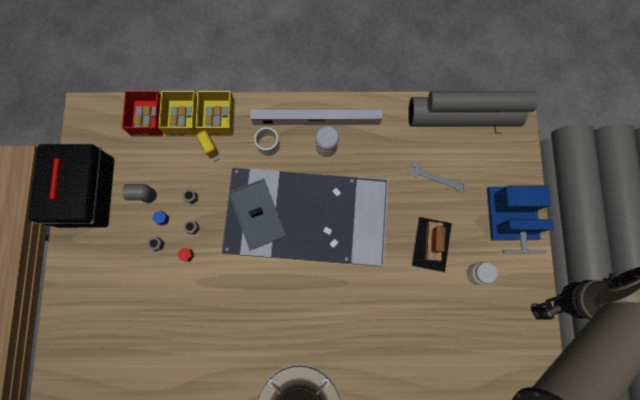

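View pics/side0.png

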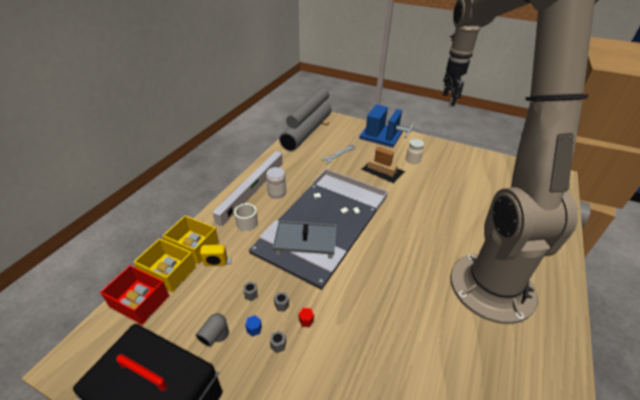

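The top view shows a dark plate with its strip on the left around (265,215) and the trough at (370,220). There are 3 chips at (337,192), (327,231) and (334,243). The stand handle is at (256,212) and the scraper at (438,240) on its pad. Grey bushings are at (190,197), (191,227) and (155,243), with blue and red decoys at (160,217) and (185,254). The jar is at (485,273) and the can at (327,141).

Run:
```python
from h import *
z=np.load("pics/top0.npz");im=z["im"].astype(int);P=z["P"]
g=im.sum(2)/3;sat=im.max(2)-im.min(2)
def box(u0,u1,v0,v1):
    m=np.zeros((400,640),bool);m[v0:v1,u0:u1]=1;return m
def rep(n,m):
    p=P[m]; 
    if len(p)<4: print(n,len(p));return
    r=cv2.minAreaRect((p[:,:2]*1000).astype(np.float32))
    print(n,len(p),np.median(p,0).round(4),"rect",np.round(r[0],1),np.round(r[1],1),round(r[2],1))
Z=P[:,:,2]
print("bench z",np.median(Z[290:340,200:260]), "pad",Z[265,425],"plate",np.median(Z[200:220,300:318]))
rep("plate+trough",cv2.morphologyEx((box(215,395,160,275)&(sat<25)&(Z<.06)).astype(np.uint8),cv2.MORPH_OPEN,np.ones((3,3)))>0)
rep("dark plate",box(285,352,165,275)&(g<90)&(sat<25))
w=box(290,352,170,265)&(g>150)&(sat<40)&(Z<.04)
n,l,s,c=cv2.connectedComponentsWithStats(w.astype(np.uint8))
for i in range(1,n):
    if s[i,4]>5: print(c[i],end=' ');rep("chip",l==i)
rep("trough",box(350,392,165,275)&(g>120)&(sat<30)&(Z<.013))
rep("handle",box(240,275,195,225)&(Z>.085))
rep("deck",box(225,290,175,250)&(Z>.045)&(Z<.085))
p=P[box(225,290,175,250)&(Z>.045)&(Z<.075)]
A=np.c_[p[:,:2],np.ones(len(p))];print("deck plane",np.linalg.lstsq(A,p[:,2],rcond=None)[0])
rep("scr grip",box(415,452,215,265)&(Z>.075))
rep("scr base",box(415,452,215,265)&(Z>.025)&(Z<.045))
rep("pad",box(405,458,210,278)&(g<60)&(Z<.02))
rep("jar",box(468,500,255,290)&(Z>.07));rep("can",box(312,342,120,160)&(Z>.085))
b=box(145,205,185,265)&(Z>.028)&(Z<.06)
n,l,s,c=cv2.connectedComponentsWithStats(b.astype(np.uint8))
for i in range(1,n):
    if s[i,4]>8: print(c[i].round(),im[l==i].mean(0).round(),end=' ');rep("bush",l==i)
big=cv2.resize(cv2.imread("pics/top0.png")[160:280,140:460],None,fx=2.5,fy=2.5,interpolation=2);cv2.imwrite("pics/c0.png",big)
```

```text
bench z -0.0004784714024239097 pad 0.003794190523488413 plate 0.019654511114416812
plate+trough 11444 [ 0.5375 -0.0627  0.0189] rect [547.7 -20.4] [484.7 270.4] 85.2
dark plate 5642 [ 0.5382 -0.0536  0.0196] rect [499.6 -54.4] [200.4 364.4] 89.2
[336.10714286 191.71428571] chip 28 [ 0.6122 -0.1106  0.0281] rect [ 613.2 -111.2] [19.9 11.7] 38.6
[327.06666667 230.36666667] chip 30 [ 0.4974 -0.0826  0.0273] rect [497.  -82.8] [19.6 11.7] 64.0
[333.26470588 242.82352941] chip 34 [ 0.46   -0.0999  0.0268] rect [ 460.5 -100.6] [12.6 18.8] 44.7
trough 2477 [ 0.5249 -0.2084  0.0026] rect [ 534.1 -213.3] [ 97.9 265.3] 85.1
handle 91 [0.5385 0.1184 0.1048] rect [439.   28.9] [294.7  36.3] 42.0
deck 2330 [0.5366 0.1197 0.0661] rect [540.5 120.2] [181.  110.4] 21.2
deck plane [-1.85637896e-03 -3.73400519e-05  6.72326145e-02]
scr grip 260 [ 0.4622 -0.3915  0.0928] rect [ 383.1 -245.6] [ 66.3 395.6] 28.7
scr base 283 [ 0.4525 -0.3836  0.0334] rect [ 464.2 -395.3] [ 42.8 110.5] 84.8
pad 987 [ 0.4463 -0.374   0.0036] rect [ 458.7 -393.7] [100.2 148.6] 78.5
jar 360 [ 0.3688 -0.5174  0.084 ] rect [ 357.9 -301.4] [ 53.1 494.2] 3.2
can 368 [ 0.7606 -0.0807  0.0948] rect [555.5 -84.3] [475.6  61.3] 0.6
[149. 193.] [38. 38. 37.] bush 79 [0.6053 0.4397 0.0476] rect [607.6 441.9] [15.5 42.9] 85.3
[188. 195.] [72. 70. 66.] bush 140 [0.6025 0.3275 0.0353] rect [602.  327.2] [39.8 35.6] 62.9
[159. 217.] [ 50.  81. 143.] bush 142 [0.5371 0.4098 0.0357] rect [537.2 411.4] [36.1 38.8] 75.6
[189. 226.] [77. 75. 72.] bush 139 [0.5097 0.3184 0.0361] rect [509.  319.5] [38.2 35.5] 81.6
[153. 243.] [76. 73. 70.] bush 149 [0.4607 0.42   0.0358] rect [460.5 420.1] [35.9 38.8] 15.0
[184. 254.] [161.  54.  48.] bush 144 [0.4289 0.3316 0.0356] rect [429.  331.8] [39.2 34.8] 88.5
```

View pics/c0.png

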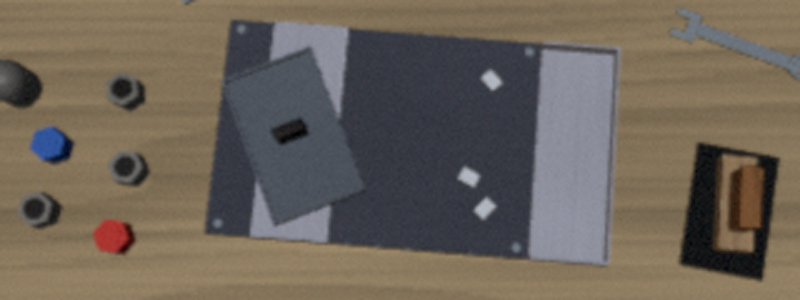

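The crop confirms 3 chips, 3 grey bushings, and a stand about 26° askew. I'll go above the scraper.

{"method": "drive_tool", "body": {"increments": [{"dx": 0.04,"dy": -0.019,"claw": 0.085},{"dx": 0.04,"dy": -0.019},{"dx": 0.04,"dy": -0.019},{"dx": 0.04,"dy": -0.019},{"dx": 0.04,"dy": -0.019},{"dx": 0.04,"dy": -0.019},{"wz": 8},{"wz": 8},{"wz": 8},{"wz": 7.6},{}]}}

```text
schema error: expected keys claw, dx, dy, dz, wx, wy, wz
```

```bash
cat >> h.py <<'E'
def box(u0,u1,v0,v1):
    m=np.zeros((400,640),bool);m[v0:v1,u0:u1]=1;return m
def pose():
    o=get_obs();q=o["tool_rot"]
    from scipy.spatial.transform import Rotation as Ro
    R=Ro.from_quat([q[1],q[2],q[3],q[0]]).as_matrix()
    return np.array(o["eef_pos"]),R
def go(x,y,yaw=None):
    "print tool shift to world x,y and turn to tool-x heading yaw (deg), plus tilt"
    p,R=pose();h=np.degrees(np.arctan2(R[1,0],R[0,0]))
    s=R.T@np.array([x-p[0],y-p[1],0])
    print("at",p.round(4),"head",h.round(2),"tilt",R[2].round(4),"shift dx dy dz",s.round(4),"" if yaw is None else "wz %.2f"%(-((yaw-h+180)%360-180)))
def rect(p):
    r=cv2.minAreaRect((p[:,:2]*1000).astype(np.float32));return np.round(r[0],1),np.round(r[1],1),round(r[2],1)
E
python3 - <<'E'
from h import *
im,d,P=shot("wrist","w1");print(calibration("wrist")["mount"])
go(.4642,-.3953,-5.2)
Z=P[:,:,2]
for lo,hi in((.085,.11),(.026,.042)):
    m=(Z>lo)&(Z<hi)&(d>0);n,l,s,c=cv2.connectedComponentsWithStats(m.astype(np.uint8))
    for i in range(1,n):
        if s[i,4]>300: print(lo,s[i],np.median(P[l==i],0).round(4),rect(P[l==i]))
# plate refine from top
z=np.load("pics/top0.npz");im=z["im"].astype(int);P=z["P"];Z=P[:,:,2]
g=im.sum(2)/3;sat=im.max(2)-im.min(2)
m=(box(215,400,155,280)&(np.abs(Z-.0197)<.004)&(sat<20))
k=cv2.morphologyEx(m.astype(np.uint8),cv2.MORPH_OPEN,np.ones((5,5)))>0
print("plate z20",k.sum(),rect(P[k]))
for yaw in(-4,-4.5,-5,-5.5):
    a=np.radians(yaw);q=P[k][:,:2]@np.array([[np.cos(a),-np.sin(a)],[np.sin(a),np.cos(a)]])
    print(yaw,np.percentile(q,[.3,99.7],axis=0).round(4).tolist())
t=box(350,395,165,275)&(np.abs(Z-.0025)<.004)&(sat<30)&(g>110);print("trough",rect(P[t]))
s=box(225,290,165,260)&(np.abs(Z-.0255)<.003)&(g>110);print("strip",rect(P[s]))
E
```

```text
[[-2.09187563e-04 -9.48821686e-01 -3.15812228e-01  8.12576039e-02]
 [ 9.99999896e-01 -3.26176619e-04  3.17580826e-04 -3.68515023e-05]
 [-4.04338140e-04 -3.15812129e-01  9.48821656e-01 -1.17728577e-01]
 [ 0.00000000e+00  0.00000000e+00  0.00000000e+00  1.00000000e+00]]
at [ 0.3006 -0.6039  0.2556] head 26.46 tilt [-1.0e-04 -1.4e-03 -1.0e+00] shift dx dy dz [ 2.394e-01 -1.138e-01  1.000e-04] wz 31.66
0.085 [ 423    0  104   51 1360] [ 0.4852 -0.6553  0.0977] (array([ 485.1, -653.9]), array([ 2.8, 89.7]), 1.1)
0.085 [ 242   48   60   66 1907] [ 0.3705 -0.5203  0.0856] (array([ 370.1, -520.8]), array([54.8, 53.3]), 25.3)
0.026 [383   0  49  33 318] [ 0.4852 -0.6092  0.0344] (array([ 485.4, -609.6]), array([57. ,  3.9]), 86.8)
plate z20 1614 (array([552.7,  24.6]), array([370.3, 256.9]), 82.8)
-4 [[0.4145, -0.1198], [0.6701, 0.251]]
-4.5 [[0.4153, -0.115], [0.6688, 0.255]]
-5 [[0.416, -0.1101], [0.6692, 0.2589]]
-5.5 [[0.4167, -0.1053], [0.6697, 0.2629]]
trough (array([ 534.1, -213.2]), array([ 97.9, 265.4]), 85.2)
strip (array([555.1, 134.4]), array([128.4, 259.5]), 86.3)
```

View pics/w1.png

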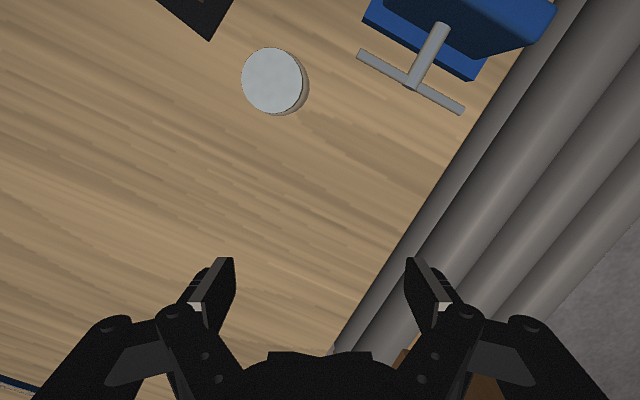

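The call was refused because every key is required in each row, so this picture still shows the start pose: jar at (272,80), corner of the pad at (200,15).

{"method": "drive_tool", "body": {"increments": [{"dx": 0.04,"dy": -0.019,"dz": 0,"wx": 0,"wy": 0,"wz": 0,"claw": 0.085},{"dx": 0.04,"dy": -0.019,"dz": 0,"wx": 0,"wy": 0,"wz": 0,"claw": 0.085},{"dx": 0.04,"dy": -0.019,"dz": 0,"wx": 0,"wy": 0,"wz": 0,"claw": 0.085},{"dx": 0.04,"dy": -0.019,"dz": 0,"wx": 0,"wy": 0,"wz": 0,"claw": 0.085},{"dx": 0.04,"dy": -0.019,"dz": 0,"wx": 0,"wy": 0,"wz": 0,"claw": 0.085},{"dx": 0,"dy": -0.019,"dz": 0,"wx": 0,"wy": 0,"wz": 8,"claw": 0.085},{"dx": 0,"dy": 0,"dz": 0,"wx": 0,"wy": 0,"wz": 8,"claw": 0.085},{"dx": 0,"dy": 0,"dz": 0,"wx": 0,"wy": 0,"wz": 8,"claw": 0.085},{"dx": 0,"dy": 0,"dz": 0,"wx": 0,"wy": 0,"wz": 7.6,"claw": 0.085},{"dx": -0.05,"dy": 0,"dz": 0,"wx": 0,"wy": 0,"wz": 0,"claw": 0.085},{"dx": 0,"dy": 0,"dz": 0,"wx": 0,"wy": 0,"wz": 0,"claw": 0.085}]}}

```text
t: 1.52
eef_pos: [0.3752, -0.409, 0.2559]
tool_rot: [-0.0, 0.999, -0.047, -0.001]
contact_force: [0.3, -0.5, -0.3]
gripper_width: 0.995
grasp_force: 0.0
```

Run:
```python
from h import *
im,d,P=shot("wrist","w2")
go(.4642,-.3953,-5.2)
Z=P[:,:,2]
for lo,hi in((.085,.11),(.026,.042)):
    m=(Z>lo)&(Z<hi)&(d>0);n,l,s,c=cv2.connectedComponentsWithStats(m.astype(np.uint8))
    for i in range(1,n):
        if s[i,4]>300: print(lo,s[i],np.median(P[l==i],0).round(4),rect(P[l==i]))
m=(np.abs(Z-.004)<.006)&(im.max(2)<50)&(d>0)&box(0,640,0,240);print("pad",rect(P[m]))
```

```text
at [ 0.3775 -0.4089  0.2562] head -5.28 tilt [-8.e-04 -2.e-04 -1.e+00] shift dx dy dz [ 0.0851 -0.0215 -0.0001] wz -0.08
0.085 [ 502    3  138   46 1141] [ 0.493  -0.5809  0.0984] (array([ 489.7, -633.2]), array([116.3,  27.9]), 75.2)
0.085 [ 281   52   28   82 2187] [ 0.4692 -0.3954  0.0943] (array([ 467.4, -394.8]), array([24.1, 68.8]), 84.1)
0.085 [ 402  154   56   53 1795] [ 0.3738 -0.52    0.0857] (array([ 373.4, -519.9]), array([55.3, 54.3]), 85.0)
0.026 [ 101    0   81  173 1068] [ 0.4689 -0.2484  0.03  ] (array([ 466.4, -238.2]), array([ 83.6, 198.5]), 57.4)
0.026 [470  25  70  33 304] [ 0.4961 -0.5805  0.0343] (array([ 491.2, -611.5]), array([76., 27.]), 66.1)
0.026 [ 279   39   39  108 1698] [ 0.4722 -0.4057  0.0345] (array([ 467.5, -394.5]), array([ 40. , 109.7]), 84.6)
0.026 [  4  83  24  22 331] [ 0.4989 -0.0837  0.0283] (array([498.8, -82.7]), array([24.3, 16.5]), 62.9)
0.026 [ 34 115  22  23 302] [ 0.4619 -0.1017  0.0282] (array([ 461.7, -100.9]), array([16.7, 22.4]), 42.5)
pad (array([ 470.3, -428.5]), array([547.7, 183. ]), 84.8)
```

{"method": "drive_tool", "body": {"increments": [{"dx": 0.044,"dy": -0.011,"dz": 0,"wx": 0,"wy": 0,"wz": 0,"claw": 0.085},{"dx": 0.0433,"dy": -0.011,"dz": 0,"wx": 0,"wy": 0,"wz": 0,"claw": 0.085},{"dx": 0,"dy": 0,"dz": 0,"wx": 0,"wy": 0,"wz": 0,"claw": 0.085},{"dx": 0,"dy": 0,"dz": 0.045,"wx": 0,"wy": 0,"wz": 0,"claw": 0.085},{"dx": 0,"dy": 0,"dz": 0.045,"wx": 0,"wy": 0,"wz": 0,"claw": 0.085},{"dx": 0,"dy": 0,"dz": 0.045,"wx": 0,"wy": 0,"wz": 0,"claw": 0.085},{"dx": 0,"dy": 0,"dz": 0.03,"wx": 0,"wy": 0,"wz": 0,"claw": 0.085},{"dx": 0,"dy": 0,"dz": 0.013,"wx": 0,"wy": 0,"wz": 0,"claw": 0.085},{"dx": 0,"dy": 0,"dz": 0,"wx": 0,"wy": 0,"wz": 0,"claw": 0.085},{"dx": 0,"dy": 0,"dz": 0,"wx": 0,"wy": 0,"wz": 0,"claw": 0.01},{"dx": 0,"dy": 0,"dz": 0,"wx": 0,"wy": 0,"wz": 0,"claw": 0.01},{"dx": 0,"dy": 0,"dz": 0,"wx": 0,"wy": 0,"wz": 0,"claw": 0.01},{"dx": 0,"dy": 0,"dz": 0,"wx": 0,"wy": 0,"wz": 0,"claw": 0.01},{"dx": 0,"dy": 0,"dz": 0,"wx": 0,"wy": 0,"wz": 0,"claw": 0.01},{"dx": 0,"dy": 0,"dz": 0,"wx": 0,"wy": 0,"wz": 0,"claw": 0.01}], "newtons": 60}}

```text
t: 3.45
eef_pos: [0.4685, -0.3949, 0.0791]
tool_rot: [0.0, 0.999, -0.045, 0.0]
contact_force: [-0.3, -0.2, 6.4]
gripper_width: 0.275
grasp_force: 59.2
```

Run:
```python
from h import *
go(.4665,-.395,-5)
z=np.load("pics/top0.npz");im=z["im"].astype(int);P=z["P"];Z=P[:,:,2]
g=im.sum(2)/3;sat=im.max(2)-im.min(2)
a=np.radians(-5);R=np.array([[np.cos(a),np.sin(a)],[-np.sin(a),np.cos(a)]])  # world->plate axes
Q=P[:,:,:2]@R.T*1000
# profiles along y at plate rows (q-x const) outside stand, and along x
sel=box(215,400,155,280)
def prof(ax,lo,hi,o0,o1):
    m=sel&(Q[:,:,1-ax]>lo)&(Q[:,:,1-ax]<hi)&(Q[:,:,ax]>o0)&(Q[:,:,ax]<o1)
    b=((Q[m][:,ax]-o0)//4).astype(int)
    print(ax,lo,[(int(o0+4*i+2),int(np.median(g[m][b==i])),int(np.median(Z[m][b==i])*1000)) for i in range((o1-o0)//4) if (b==i).any()])
prof(1,650,668,90,280);prof(1,425,445,90,280);prof(1,500,600,-150,-90);prof(1,500,600,-240,-190)
prof(0,-30,0,400,430);prof(0,-30,0,660,690)
```

```text
at [ 0.4685 -0.3949  0.0791] head -5.15 tilt [ 9.e-04  5.e-04 -1.e+00] shift dx dy dz [-0.002   0.0003 -0.    ] wz -0.15
1 650 [(92, 59, 21), (96, 58, 19), (100, 59, 19), (104, 60, 19), (108, 59, 19), (112, 59, 17), (116, 62, 20), (120, 111, 23), (124, 146, 24), (128, 146, 26), (132, 147, 24), (136, 148, 24), (140, 148, 25), (144, 146, 26), (148, 146, 24), (152, 146, 25), (156, 147, 26), (160, 146, 25), (164, 145, 25), (168, 145, 25), (172, 145, 23), (176, 144, 25), (180, 144, 24), (184, 146, 25), (188, 146, 24), (192, 147, 26), (196, 146, 25), (200, 145, 25), (204, 146, 26), (208, 127, 26), (212, 72, 21), (216, 61, 20), (220, 63, 18), (224, 61, 20), (228, 62, 19), (232, 62, 20), (236, 61, 20), (240, 62, 17), (244, 70, 22), (248, 92, 19), (252, 75, 19), (256, 67, 18), (260, 64, 20), (264, 83, 22), (272, 111, 0), (276, 114, 0)]
1 425 [(92, 60, 20), (96, 62, 19), (100, 61, 17), (104, 62, 20), (108, 60, 19), (112, 60, 20), (116, 64, 19), (120, 108, 22), (124, 144, 25), (128, 145, 26), (132, 146, 25), (136, 146, 24), (140, 146, 25), (144, 145, 25), (148, 122, 28), (152, 143, 29), (156, 9
[... 434 characters left out ...]
 (272, 113, 0), (276, 112, 1)]
1 500 [(-148, 146, 2), (-144, 146, 2), (-140, 146, 3), (-136, 146, 1), (-132, 145, 1), (-128, 147, 2), (-124, 146, 3), (-120, 143, 2), (-116, 107, 2), (-112, 64, 19), (-108, 59, 19), (-104, 59, 19), (-100, 59, 19), (-96, 59, 19), (-92, 59, 19)]
1 500 [(-238, 109, 0), (-234, 108, 0), (-230, 108, 0), (-226, 109, 0), (-222, 109, 0), (-218, 108, -2), (-214, 118, 0), (-210, 122, 4), (-206, 109, 24), (-202, 140, 2), (-198, 143, 3), (-194, 144, 2)]
0 -30 [(402, 117, 0), (406, 120, -1), (410, 122, 0), (414, 72, 18), (418, 59, 21), (422, 59, 19), (426, 60, 18)]
0 -30 [(662, 62, 20), (666, 61, 18), (670, 63, 17), (674, 75, 16), (678, 88, 2), (682, 101, 0), (686, 101, 0)]
```

{"method": "drive_tool", "body": {"increments": [{"dx": 0,"dy": 0,"dz": -0.03,"wx": 0,"wy": 0,"wz": 0,"claw": 0.01},{"dx": 0,"dy": 0,"dz": -0.04,"wx": 0,"wy": 0,"wz": 0,"claw": 0.01},{"dx": -0.0025,"dy": -0.04,"dz": 0,"wx": 0,"wy": 0,"wz": 0,"claw": 0.01},{"dx": -0.0025,"dy": -0.05,"dz": 0,"wx": 0,"wy": 0,"wz": 0,"claw": 0.01},{"dx": -0.0025,"dy": -0.05,"dz": 0,"wx": 0,"wy": 0,"wz": 0,"claw": 0.01},{"dx": -0.0025,"dy": -0.05,"dz": 0,"wx": 0,"wy": 0,"wz": 0,"claw": 0.01},{"dx": -0.0025,"dy": -0.05,"dz": 0,"wx": 0,"wy": 0,"wz": 0,"claw": 0.01},{"dx": -0.0025,"dy": -0.05,"dz": 0,"wx": 0,"wy": 0,"wz": 0,"claw": 0.01},{"dx": 0,"dy": -0.0475,"dz": 0,"wx": 0,"wy": 0,"wz": 0,"claw": 0.01},{"dx": 0,"dy": -0.02,"dz": 0,"wx": 0,"wy": 0,"wz": 0,"claw": 0.01},{"dx": 0,"dy": 0,"dz": 0,"wx": 0,"wy": 0,"wz": 0,"claw": 0.01},{"dx": 0,"dy": 0,"dz": 0.03,"wx": 0,"wy": 0,"wz": 0,"claw": 0.01},{"dx": 0,"dy": 0,"dz": 0.015,"wx": 0,"wy": 0,"wz": 0,"claw": 0.01},{"dx": 0,"dy": 0,"dz": 0,"wx": 0,"wy": 0,"wz": 0,"claw": 0.01},{"dx": 0,"dy": 0,"dz": 0,"wx": 0,"wy": 0,"wz": 0,"claw": 0.01}]}}

```text
t: 5.32
eef_pos: [0.4856, -0.0377, 0.1038]
tool_rot: [0.0, 0.999, -0.045, 0.0]
contact_force: [-0.0, -1.1, -2.3]
gripper_width: 0.27
grasp_force: 59.5
```

```bash
cat >> h.py <<'E'
_a=np.radians(-5);RQ=np.array([[np.cos(_a),np.sin(_a)],[-np.sin(_a),np.cos(_a)]])
def Qmap(p): return np.asarray(p)[...,:2]@RQ.T   # world -> plate-aligned; plate origin at Q (.5435,.055)
def unQ(q): return np.asarray(q)@RQ
E
python3 - <<'E'
from h import *
w=unQ([.486,.005]);go(w[0],w[1],-5);print(Qmap(pose()[0]),get_obs()["contact_force"])
im,d,P=shot("side","s2");Q=Qmap(P)
m=(im.min(2)>140)&(P[:,:,2]<.045)&(P[:,:,2]>.018)&(abs(Q[:,:,0]-.543)<.125)&(Q[:,:,1]<.1)&(Q[:,:,1]>-.105)
n,l,s,c=cv2.connectedComponentsWithStats(m.astype(np.uint8))
for i in range(1,n):
    if s[i,4]>5: print(s[i],np.median(P[l==i],0).round(3),Q[l==i].mean(0).round(4))
E
```

```text
at [ 0.4856 -0.0377  0.1038] head -5.19 tilt [ 6.e-04  1.e-04 -1.e+00] shift dx dy dz [-0.0011 -0.0002 -0.    ] wz -0.19
[0.48705647 0.00481648] [-0.02654276 -1.05225521 -2.30637611]
[314 193   7   5  24] [ 0.613 -0.111  0.026] [ 0.6205 -0.0581]
[355 208   5   5  20] [ 0.458 -0.099  0.027] [ 0.464  -0.0604]
```

View pics/s2.png

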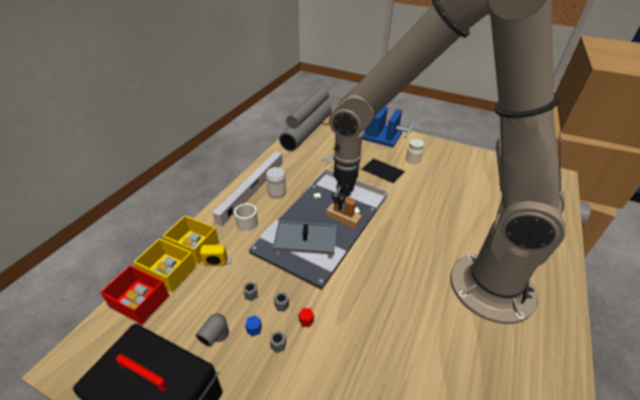

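The side view shows the scraper held over the plate, with chips visible beside it at (317,195) and (357,210). I'll do wipe pass 1.

{"method": "drive_tool", "body": {"increments": [{"dx": 0,"dy": 0,"dz": 0.007,"wx": 0,"wy": 0,"wz": 0,"claw": 0.01},{"dx": 0,"dy": 0,"dz": 0,"wx": 0,"wy": 0,"wz": 0,"claw": 0.01},{"dx": 0,"dy": 0.013,"dz": 0,"wx": 0,"wy": 0,"wz": 0,"claw": 0.01},{"dx": 0,"dy": 0.013,"dz": 0,"wx": 0,"wy": 0,"wz": 0,"claw": 0.01},{"dx": 0,"dy": 0.013,"dz": 0,"wx": 0,"wy": 0,"wz": 0,"claw": 0.01},{"dx": 0,"dy": 0.013,"dz": 0,"wx": 0,"wy": 0,"wz": 0,"claw": 0.01},{"dx": 0,"dy": 0.013,"dz": 0,"wx": 0,"wy": 0,"wz": 0,"claw": 0.01},{"dx": 0,"dy": 0.013,"dz": 0,"wx": 0,"wy": 0,"wz": 0,"claw": 0.01},{"dx": 0,"dy": 0.013,"dz": 0,"wx": 0,"wy": 0,"wz": 0,"claw": 0.01},{"dx": 0,"dy": 0.013,"dz": 0,"wx": 0,"wy": 0,"wz": 0,"claw": 0.01},{"dx": 0,"dy": 0.013,"dz": 0,"wx": 0,"wy": 0,"wz": 0,"claw": 0.01},{"dx": 0,"dy": 0.013,"dz": 0,"wx": 0,"wy": 0,"wz": 0,"claw": 0.01},{"dx": 0,"dy": 0.013,"dz": 0,"wx": 0,"wy": 0,"wz": 0,"claw": 0.01},{"dx": 0,"dy": 0,"dz": 0,"wx": 0,"wy": 0,"wz": 0,"claw": 0.01},{"dx": 0,"dy": 0,"dz": -0.04,"wx": 0,"wy": 0,"wz": 0,"claw": 0.01},{"dx": 0.043,"dy": -0.046,"dz": 0,"wx": 0,"wy": 0,"wz": 0,"claw": 0.01},{"dx": 0.043,"dy": -0.046,"dz": 0,"wx": 0,"wy": 0,"wz": 0,"claw": 0.01},{"dx": 0.04,"dy": -0.036,"dz": 0,"wx": 0,"wy": 0,"wz": 0,"claw": 0.01},{"dx": 0,"dy": 0,"dz": 0,"wx": 0,"wy": 0,"wz": 0,"claw": 0.01},{"dx": 0,"dy": 0,"dz": 0,"wx": 0,"wy": 0,"wz": 0,"claw": 0.01}]}}

```text
t: 7.88
eef_pos: [0.6077, -0.0639, 0.1351]
tool_rot: [0.0, 0.999, -0.045, -0.001]
contact_force: [-0.6, 0.6, -3.6]
gripper_width: 0.275
grasp_force: 59.5
```

```bash
cat >> h.py <<'E'
def chips(fn):
  for cam in("side","top"):
    im,d,P=shot(cam,fn+cam);Q=Qmap(P);Z=P[:,:,2]
    m=(im.min(2)>165)&(Z<.045)&(abs(Q[:,:,0]-.543)<.135)&(Q[:,:,1]<.1)&(Q[:,:,1]>-.215)
    n,l,s,c=cv2.connectedComponentsWithStats(m.astype(np.uint8))
    for i in range(1,n):
        if s[i,4]>5: print(cam,s[i],np.median(P[l==i],0).round(3),Q[l==i].mean(0).round(4))
E
python3 - <<'E'
from h import *
w=unQ([.615,-.005]);go(w[0],w[1],-5);print(Qmap(pose()[0]),get_obs()["contact_force"])
chips("p1")
E
```

```text
at [ 0.6077 -0.0639  0.1351] head -5.1 tilt [-2.6e-03  5.0e-04 -1.0e+00] shift dx dy dz [ 0.0041 -0.0057 -0.    ] wz -0.10
[ 0.61091743 -0.01069095] [-0.56092053  0.64063299 -3.59593868]
side [325 175  58  32 707] [ 0.517 -0.218  0.002] [ 0.5348 -0.1707]
top [362 231   6   4  24] [ 0.492 -0.194  0.01 ] [ 0.5075 -0.1507]
```

{"method": "drive_tool", "body": {"increments": [{"dx": 0.004,"dy": -0.004,"dz": 0.02,"wx": 0,"wy": 0,"wz": 0,"claw": 0.01},{"dx": 0,"dy": 0,"dz": 0.018,"wx": 0,"wy": 0,"wz": 0,"claw": 0.01},{"dx": 0,"dy": 0,"dz": 0,"wx": 0,"wy": 0,"wz": 0,"claw": 0.01},{"dx": 0,"dy": 0.013,"dz": 0,"wx": 0,"wy": 0,"wz": 0,"claw": 0.01},{"dx": 0,"dy": 0.013,"dz": 0,"wx": 0,"wy": 0,"wz": 0,"claw": 0.01},{"dx": 0,"dy": 0.013,"dz": 0,"wx": 0,"wy": 0,"wz": 0,"claw": 0.01},{"dx": 0,"dy": 0.013,"dz": 0,"wx": 0,"wy": 0,"wz": 0,"claw": 0.01},{"dx": 0,"dy": 0.013,"dz": 0,"wx": 0,"wy": 0,"wz": 0,"claw": 0.01},{"dx": 0,"dy": 0.013,"dz": 0,"wx": 0,"wy": 0,"wz": 0,"claw": 0.01},{"dx": 0,"dy": 0.013,"dz": 0,"wx": 0,"wy": 0,"wz": 0,"claw": 0.01},{"dx": 0,"dy": 0.013,"dz": 0,"wx": 0,"wy": 0,"wz": 0,"claw": 0.01},{"dx": 0,"dy": 0.013,"dz": 0,"wx": 0,"wy": 0,"wz": 0,"claw": 0.01},{"dx": 0,"dy": 0.008,"dz": 0,"wx": 0,"wy": 0,"wz": 0,"claw": 0.01},{"dx": 0,"dy": 0,"dz": 0,"wx": 0,"wy": 0,"wz": 0,"claw": 0.01},{"dx": 0,"dy": 0,"dz": -0.04,"wx": 0,"wy": 0,"wz": 0,"claw": 0.01},{"dx": 0,"dy": 0.02,"dz": -0.04,"wx": 0,"wy": 0,"wz": 0,"claw": 0.01},{"dx": 0,"dy": 0.05,"dz": 0,"wx": 0,"wy": 0,"wz": 0,"claw": 0.01},{"dx": -0.02,"dy": 0.05,"dz": 0,"wx": 0,"wy": 0,"wz": 0,"claw": 0.01},{"dx": -0.04,"dy": 0.04,"dz": 0,"wx": 0,"wy": 0,"wz": 0,"claw": 0.01},{"dx": -0.04,"dy": 0.04,"dz": 0,"wx": 0,"wy": 0,"wz": 0,"claw": 0.01}]}}

```text
t: 10.48
eef_pos: [0.4835, -0.3755, 0.1782]
tool_rot: [-0.0, 0.999, -0.044, 0.0]
contact_force: [0.6, -0.2, -2.0]
gripper_width: 0.272
grasp_force: 59.5
```

Run:
```python
from h import *
go(.4685,-.3949,-5.15);print(Qmap(pose()[0]),get_obs()["contact_force"])
chips("p2")
c=cv2.imread("pics/p2top.png")[155:285,215:460];cv2.imwrite("pics/p2c.png",cv2.resize(c,None,fx=3,fy=3,interpolation=2))
```

```text
at [ 0.4835 -0.3755  0.1782] head -5.07 tilt [ 2.e-04 -3.e-04 -1.e+00] shift dx dy dz [-0.0132  0.0207 -0.    ] wz 0.08
[ 0.51435295 -0.33192507] [ 0.64365976 -0.21611731 -2.04649706]
side [318 175  65  32 741] [ 0.525 -0.217  0.002] [ 0.543  -0.1699]
top [360 195   6   7  29] [ 0.598 -0.19   0.011] [ 0.6127 -0.1382]
top [362 230   6   5  25] [ 0.494 -0.196  0.01 ] [ 0.5078 -0.1507]
top [359 240   6   8  31] [ 0.461 -0.184  0.01 ] [ 0.4745 -0.1433]
```

View pics/p2c.png

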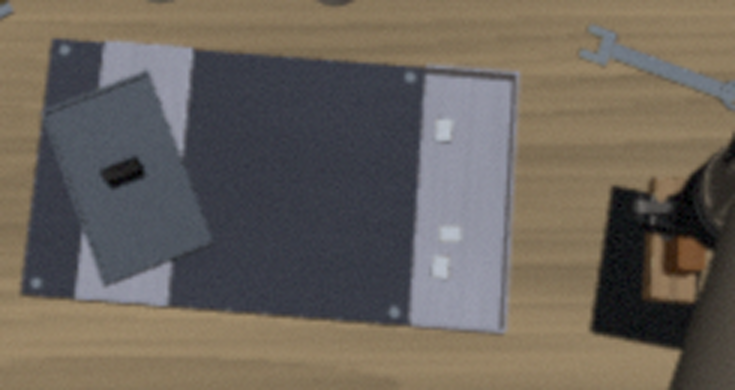

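All three chips are in the trough, at crop (444,130), (450,233) and (440,267). The plate is clear. I'll return the scraper.

{"method": "drive_tool", "body": {"increments": [{"dx": -0.0155,"dy": 0.0205,"dz": 0.02,"wx": 0,"wy": 0,"wz": 0,"claw": 0.01},{"dx": 0,"dy": 0,"dz": 0.035,"wx": 0,"wy": 0,"wz": 0,"claw": 0.01},{"dx": 0,"dy": 0,"dz": 0.025,"wx": 0,"wy": 0,"wz": 0,"claw": 0.01},{"dx": 0,"dy": 0,"dz": 0.012,"wx": 0,"wy": 0,"wz": 0,"claw": 0.01},{"dx": 0,"dy": 0,"dz": 0.006,"wx": 0,"wy": 0,"wz": 0,"claw": 0.01},{"dx": 0,"dy": 0,"dz": 0,"wx": 0,"wy": 0,"wz": 0,"claw": 0.01},{"dx": 0,"dy": 0,"dz": 0,"wx": 0,"wy": 0,"wz": 0,"claw": 0.01}]}}

```text
t: 11.45
eef_pos: [0.4677, -0.3945, 0.0813]
tool_rot: [0.0, 0.999, -0.045, 0.001]
contact_force: [-0.3, 0.4, -1.1]
gripper_width: 0.273
grasp_force: 59.6
```

{"method": "drive_tool", "body": {"increments": [{"dx": 0,"dy": 0,"dz": 0.0022,"wx": 0,"wy": 0,"wz": 0,"claw": 0.01},{"dx": 0,"dy": 0,"dz": 0,"wx": 0,"wy": 0,"wz": 0,"claw": 0.01},{"dx": 0,"dy": 0,"dz": 0,"wx": 0,"wy": 0,"wz": 0,"claw": 0.05},{"dx": 0,"dy": 0,"dz": 0,"wx": 0,"wy": 0,"wz": 0,"claw": 0.08},{"dx": 0,"dy": 0,"dz": 0,"wx": 0,"wy": 0,"wz": 0,"claw": 0.08},{"dx": 0,"dy": 0,"dz": 0,"wx": 0,"wy": 0,"wz": 0,"claw": 0.08},{"dx": 0,"dy": 0,"dz": -0.04,"wx": 0,"wy": 0,"wz": 0,"claw": 0.08},{"dx": 0,"dy": 0,"dz": -0.06,"wx": 0,"wy": 0,"wz": 0,"claw": 0.08},{"dx": 0,"dy": -0.02,"dz": -0.06,"wx": 0,"wy": 0,"wz": 0,"claw": 0.08},{"dx": 0,"dy": -0.06,"dz": 0,"wx": 0,"wy": 0,"wz": 0,"claw": 0.08},{"dx": 0,"dy": -0.06,"dz": 0,"wx": 0,"wy": 0,"wz": 0,"claw": 0.08},{"dx": 0,"dy": -0.06,"dz": 0,"wx": 0,"wy": 0,"wz": 0,"claw": 0.08},{"dx": 0,"dy": -0.06,"dz": 0,"wx": 0,"wy": 0,"wz": 0,"claw": 0.08},{"dx": 0,"dy": -0.06,"dz": 0,"wx": 0,"wy": 0,"wz": 0,"claw": 0.08},{"dx": 0,"dy": -0.06,"dz": 0,"wx": 0,"wy": 0,"wz": 0,"claw": 0.08},{"dx": 0,"dy": -0.06,"dz": 0,"wx": 0,"wy": 0,"wz": 0,"claw": 0.08},{"dx": -0.05,"dy": -0.06,"dz": 0,"wx": 0,"wy": 0,"wz": 0,"claw": 0.08},{"dx": -0.02,"dy": -0.02,"dz": 0,"wx": 0,"wy": 0,"wz": 0,"claw": 0.08},{"dx": 0,"dy": 0,"dz": 0,"wx": 0,"wy": 0,"wz": 0,"claw": 0.08},{"dx": 0,"dy": 0,"dz": 0,"wx": 0,"wy": 0,"wz": 0,"claw": 0.08}]}}

```text
t: 13.95
eef_pos: [0.4534, 0.1161, 0.2376]
tool_rot: [0.0, 0.999, -0.045, 0.0]
contact_force: [0.6, 0.7, 0.4]
gripper_width: 0.941
grasp_force: 0.0
```

Run:
```python
from h import *
go(.5405,.1202,-68.8)
im,d,P=shot("wrist","w3");Z=P[:,:,2]
go(.5405,.1202,-68.8)
near=(np.hypot(P[:,:,0]-.5405,P[:,:,1]-.12)<.12)&(d>0)
for lo,hi in((.09,.12),(.055,.08)):
    m=near&(Z>lo)&(Z<hi);n,l,s,c=cv2.connectedComponentsWithStats(m.astype(np.uint8))
    for i in range(1,n):
        if s[i,4]>200: print(lo,s[i],np.median(P[l==i],0).round(4),rect(P[l==i]))
p=P[near&(Z>.058)&(Z<.072)];A=np.c_[p[:,:2]-[.54,.12],np.ones(len(p))];print("plane",np.linalg.lstsq(A,p[:,2],rcond=None)[0])
# scraper from top
z=shot("top","t3");P=z[2];Z=P[:,:,2]
m=box(415,455,215,268)&(Z>.085)&(Z<.11);print("grip",rect(P[m]))
m=box(415,455,215,268)&(Z>.025)&(Z<.042);print("base",rect(P[m]))
```

```text
at [0.4534 0.1161 0.2376] head -5.2 tilt [ 7.e-04  3.e-04 -1.e+00] shift dx dy dz [ 0.0864 -0.012   0.0001] wz 63.60
at [0.4535 0.1158 0.2374] head -5.26 tilt [ 4.e-04  3.e-04 -1.e+00] shift dx dy dz [ 0.0862 -0.0124  0.    ] wz 63.54
0.09 [282  78  46  36 828] [0.5406 0.1196 0.1058] (array([540.6, 120. ]), array([14.1, 35.8]), 21.2)
0.055 [  200     0   199   206 23210] [0.5489 0.1227 0.0662] (array([540.6, 120.2]), array([180.6, 110.4]), 21.2)
plane [-0.00185816  0.00132713  0.06639428]
grip (array([ 463.7, -394. ]), array([25.3, 69.8]), 84.1)
base (array([ 463.8, -392.8]), array([ 40. , 109.7]), 85.0)
```

View pics/w3.png

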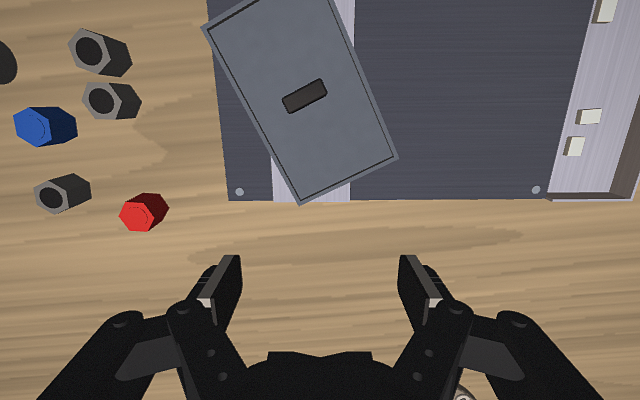

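The stand is clear of the fingers, its handle is at (304,95), and the scraper is back on its pad. One bushing near (95,50)/(108,100) seems to have been knocked, so I'll measure again later. Grasping the stand.

{"method": "drive_tool", "body": {"increments": [{"dx": 0.043,"dy": -0.006,"dz": 0,"wx": 0,"wy": 0,"wz": 0,"claw": 0.06},{"dx": 0.043,"dy": -0.006,"dz": 0,"wx": 0,"wy": 0,"wz": 0,"claw": 0.06},{"dx": 0,"dy": 0,"dz": 0,"wx": 0,"wy": 0,"wz": 8,"claw": 0.06},{"dx": 0,"dy": 0,"dz": 0,"wx": 0,"wy": 0,"wz": 8,"claw": 0.06},{"dx": 0,"dy": 0,"dz": 0,"wx": 0,"wy": 0,"wz": 8,"claw": 0.06},{"dx": 0,"dy": 0,"dz": 0,"wx": 0,"wy": 0,"wz": 8,"claw": 0.06},{"dx": 0,"dy": 0,"dz": 0,"wx": 0,"wy": 0,"wz": 8,"claw": 0.06},{"dx": 0,"dy": 0,"dz": 0,"wx": 0,"wy": 0,"wz": 8,"claw": 0.06},{"dx": 0,"dy": 0,"dz": 0,"wx": 0,"wy": 0,"wz": 8,"claw": 0.06},{"dx": 0,"dy": 0,"dz": 0,"wx": 0,"wy": 0,"wz": 7.6,"claw": 0.06},{"dx": 0,"dy": 0,"dz": 0.04,"wx": 0,"wy": 0,"wz": 0,"claw": 0.06},{"dx": 0,"dy": 0,"dz": 0.04,"wx": 0,"wy": 0,"wz": 0,"claw": 0.06},{"dx": 0,"dy": 0,"dz": 0,"wx": 0,"wy": 0,"wz": 0,"claw": 0.06},{"dx": 0,"dy": 0,"dz": 0,"wx": 0,"wy": 0,"wz": 0,"claw": 0.06}]}}

```text
t: 15.8
eef_pos: [0.5397, 0.1198, 0.1562]
tool_rot: [0.002, 0.837, -0.546, -0.001]
contact_force: [0.1, 0.4, 1.1]
gripper_width: 0.703
grasp_force: 0.0
```

Run:
```python
from h import *
go(.5406,.120,-68.8);go(.5406,.120,-68.8)
```

```text
at [0.5397 0.1198 0.1562] head -66.25 tilt [-5.0e-04  4.6e-03 -1.0e+00] shift dx dy dz [ 0.0002 -0.0009 -0.    ] wz 2.55
at [0.5397 0.1198 0.1562] head -66.25 tilt [-5.0e-04  4.6e-03 -1.0e+00] shift dx dy dz [ 0.0002 -0.0009 -0.    ] wz 2.55
```

{"method": "drive_tool", "body": {"increments": [{"dx": 0,"dy": -0.001,"dz": 0.02,"wx": 0,"wy": 0,"wz": 2.5,"claw": 0.06},{"dx": 0,"dy": 0,"dz": 0.025,"wx": 0,"wy": 0,"wz": 0,"claw": 0.06},{"dx": 0,"dy": 0,"dz": 0.014,"wx": 0,"wy": 0,"wz": 0,"claw": 0.06},{"dx": 0,"dy": 0,"dz": 0,"wx": 0,"wy": 0,"wz": 0,"claw": 0.06},{"dx": 0,"dy": 0,"dz": 0,"wx": 0,"wy": 0,"wz": 0,"claw": 0.0},{"dx": 0,"dy": 0,"dz": 0,"wx": 0,"wy": 0,"wz": 0,"claw": 0.0},{"dx": 0,"dy": 0,"dz": 0,"wx": 0,"wy": 0,"wz": 0,"claw": 0.0},{"dx": 0,"dy": 0,"dz": 0,"wx": 0,"wy": 0,"wz": 0,"claw": 0.0},{"dx": 0,"dy": 0,"dz": 0,"wx": 0,"wy": 0,"wz": 0,"claw": 0.0},{"dx": 0,"dy": 0,"dz": 0,"wx": 0,"wy": 0,"wz": 0,"claw": 0.0}], "newtons": 80}}

```text
t: 17.05
eef_pos: [0.5398, 0.1211, 0.097]
tool_rot: [0.002, 0.826, -0.564, -0.002]
contact_force: [-2.1, 0.1, 5.9]
gripper_width: 0.151
grasp_force: 78.0
```

{"method": "drive_tool", "body": {"increments": [{"dx": 0,"dy": 0,"dz": -0.02,"wx": 0,"wy": 0,"wz": 0,"claw": 0.0},{"dx": 0,"dy": 0,"dz": -0.03,"wx": 0,"wy": 0,"wz": 0,"claw": 0.0},{"dx": 0,"dy": 0,"dz": 0,"wx": 0,"wy": 0,"wz": -8,"claw": 0.0},{"dx": 0,"dy": 0,"dz": 0,"wx": 0,"wy": 0,"wz": -8,"claw": 0.0},{"dx": 0,"dy": 0,"dz": 0,"wx": 0,"wy": 0,"wz": -8,"claw": 0.0},{"dx": 0,"dy": 0,"dz": 0,"wx": 0,"wy": 0,"wz": -8,"claw": 0.0},{"dx": 0,"dy": 0,"dz": 0,"wx": 0,"wy": 0,"wz": -8,"claw": 0.0},{"dx": 0,"dy": 0,"dz": 0,"wx": 0,"wy": 0,"wz": -8,"claw": 0.0},{"dx": 0,"dy": 0,"dz": 0,"wx": 0,"wy": 0,"wz": -8,"claw": 0.0},{"dx": 0,"dy": 0,"dz": 0,"wx": 0,"wy": 0,"wz": -8,"claw": 0.0},{"dx": 0.016,"dy": 0.003,"dz": 0,"wx": 0,"wy": 0,"wz": 0,"claw": 0.0},{"dx": 0,"dy": 0,"dz": 0,"wx": 0,"wy": 0,"wz": 0,"claw": 0.0},{"dx": 0,"dy": 0,"dz": 0,"wx": 0,"wy": 0,"wz": 0,"claw": 0.0}]}}

```text
t: 18.68
eef_pos: [0.5549, 0.1163, 0.1455]
tool_rot: [0.001, 0.999, -0.042, -0.003]
contact_force: [-0.5, -0.0, -5.8]
gripper_width: 0.151
grasp_force: 78.6
```

Run:
```python
from h import *
go(.5558,.1170,-5);print(get_obs()["contact_force"])
im,d,P=shot("top","t4");Z=P[:,:,2]
n=np.hypot(P[:,:,0]-.55,P[:,:,1]-.12)<.13
m=n&(abs(Z-.112)<.012)&(im.max(2)-im.min(2)<25);print(m.sum(),rect(P[m]))
p=P[m];A=np.c_[p[:,:2]-[.55,.12],np.ones(len(p))];print("plane",np.linalg.lstsq(A,p[:,2],rcond=None)[0])
# bushings, top camera
z=shot("top","t4b")
```

```text
at [0.5549 0.1163 0.1455] head -4.77 tilt [-0.0066  0.0026 -1.    ] shift dx dy dz [ 0.0008 -0.0007 -0.    ] wz 0.23
[-0.49568316 -0.03954775 -5.7790675 ]
891 (array([551.3,  65.6]), array([ 80. , 111.6]), 85.9)
plane [-0.00289922 -0.01627153  0.11374715]
```

View pics/t4.png

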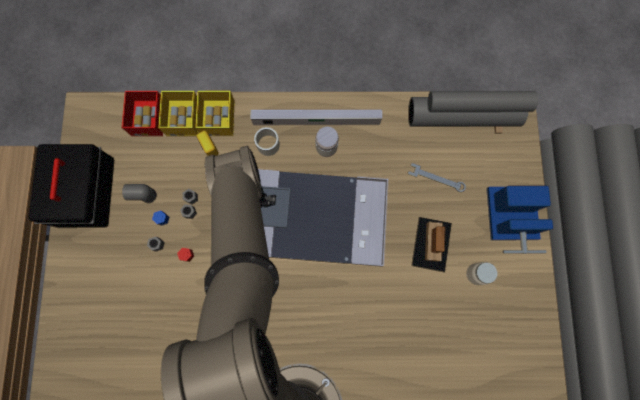

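The stand is now square across the strip, with its visible half at (275,207). One bushing has been knocked to (188,211), next to the one at (190,197). Lowering.

{"method": "drive_tool", "body": {"increments": [{"dx": 0,"dy": 0,"dz": 0.02,"wx": 0,"wy": 0,"wz": 0,"claw": 0.0},{"dx": 0,"dy": 0,"dz": 0.02,"wx": 0,"wy": 0,"wz": 0,"claw": 0.0},{"dx": 0,"dy": 0,"dz": 0.008,"wx": 0,"wy": 0,"wz": 0,"claw": 0.0},{"dx": 0,"dy": 0,"dz": 0.003,"wx": 0,"wy": 0,"wz": 0,"claw": 0.0},{"dx": 0,"dy": 0,"dz": 0.002,"wx": 0,"wy": 0,"wz": 0,"claw": 0.0},{"dx": 0,"dy": 0,"dz": 0,"wx": 0,"wy": 0,"wz": 0,"claw": 0.0},{"dx": 0,"dy": 0,"dz": 0,"wx": 0,"wy": 0,"wz": 0,"claw": 0.0}]}}

```text
t: 19.65
eef_pos: [0.5551, 0.1165, 0.0934]
tool_rot: [0.001, 0.999, -0.041, -0.003]
contact_force: [-0.9, 0.3, -6.1]
gripper_width: 0.153
grasp_force: 78.3
```

{"method": "drive_tool", "body": {"increments": [{"dx": 0,"dy": 0,"dz": 0.002,"wx": 0,"wy": 0,"wz": 0,"claw": 0.0},{"dx": 0,"dy": 0,"dz": 0.0006,"wx": 0,"wy": 0,"wz": 0,"claw": 0.0},{"dx": 0,"dy": 0,"dz": 0,"wx": 0,"wy": 0,"wz": 0,"claw": 0.0},{"dx": 0,"dy": 0,"dz": 0,"wx": 0,"wy": 0,"wz": 0,"claw": 0.03},{"dx": 0,"dy": 0,"dz": 0,"wx": 0,"wy": 0,"wz": 0,"claw": 0.06},{"dx": 0,"dy": 0,"dz": 0,"wx": 0,"wy": 0,"wz": 0,"claw": 0.06},{"dx": 0,"dy": 0,"dz": 0,"wx": 0,"wy": 0,"wz": 0,"claw": 0.06},{"dx": 0,"dy": 0,"dz": -0.04,"wx": 0,"wy": 0,"wz": 0,"claw": 0.06},{"dx": 0,"dy": 0,"dz": -0.05,"wx": 0,"wy": 0,"wz": 0,"claw": 0.06},{"dx": 0,"dy": 0,"dz": -0.05,"wx": 0,"wy": 0,"wz": 0,"claw": 0.06},{"dx": -0.04,"dy": -0.05,"dz": 0,"wx": 0,"wy": 0,"wz": 0,"claw": 0.06},{"dx": -0.04,"dy": -0.05,"dz": 0,"wx": 0,"wy": 0,"wz": 0,"claw": 0.06},{"dx": -0.04,"dy": -0.05,"dz": 0,"wx": 0,"wy": 0,"wz": 0,"claw": 0.06},{"dx": -0.033,"dy": -0.05,"dz": 0,"wx": 0,"wy": 0,"wz": 0,"claw": 0.06},{"dx": 0,"dy": 0,"dz": 0,"wx": 0,"wy": 0,"wz": 0,"claw": 0.06},{"dx": 0,"dy": 0,"dz": 0,"wx": 0,"wy": 0,"wz": 0,"claw": 0.06}]}}

```text
t: 21.65
eef_pos: [0.4221, 0.3241, 0.2307]
tool_rot: [0.001, 0.999, -0.041, -0.003]
contact_force: [0.3, 0.9, 0.3]
gripper_width: 0.702
grasp_force: 0.0
```

```bash
cat >> h.py <<'E'
def bushes(fn,view=False):
    im,d,P=shot("wrist",fn);Z=P[:,:,2];pr=pose()
    m=(Z>.0315)&(Z<.041)&(d>0)&box(0,640,0,250);m=cv2.erode(m.astype(np.uint8),np.ones((3,3)))
    n,l,s,c=cv2.connectedComponentsWithStats(m)
    for i in range(1,n):
        if s[i,4]<300: continue
        p=P[l==i];hull=cv2.convexHull((p[:,:2]*1000).astype(np.float32))[:,0]
        ang=np.arange(0,180,.5);w=[np.ptp(p[:,:2]@[np.cos(np.radians(a)),np.sin(np.radians(a))]) for a in ang]
        f=np.array([w[j]+w[j+120]+w[j+240] for j in range(120)])
        e=(p[:,:2].max(0)+p[:,:2].min(0))/2
        # centre from mid-extents along flats
        a0=ang[f.argmin()];n3=[np.array([np.cos(np.radians(a0+k)),np.sin(np.radians(a0+k))]) for k in(0,60,120)]
        mid=[((p[:,:2]@v).max()+(p[:,:2]@v).min())/2 for v in n3];cc=np.linalg.lstsq(np.array(n3),mid,rcond=None)[0]
        print(s[i][:2]+s[i][2:4]//2,s[i,4],"rgb",im[l==i].mean(0).round(),"c",cc.round(4),"z",np.median(p[:,2]).round(4),"flatnormal deg",a0,"+60k  w",(f.min()/3).round(4))
    return im,d,P
E
python3 - <<'E'
from h import *
print(pose()[0])
bushes("w5");go(.6025,.3275,-5)
im,d,P=shot("top","t5");Z=P[:,:,2]
n=np.hypot(P[:,:,0]-.5558,P[:,:,1]-.117)<.13
m=n&(abs(Z-.061)<.008)&(im.max(2)-im.min(2)<25);print("deck",m.sum(),rect(P[m]))
p=P[m];A=np.c_[p[:,:2]-[.5558,.117],np.ones(len(p))];print("plane",np.linalg.lstsq(A,p[:,2],rcond=None)[0])
m=n&(Z>.09);print("handle",rect(P[m]),Z[m].max())
E
```

```text
[0.42214504 0.32414181 0.23067881]
[47 47] 437 rgb [14. 14. 14.] c [0.5725 0.5689] z 0.0363 flatnormal deg 30.5 +60k  w 0.0484
[300  43] 1209 rgb [81. 78. 76.] c [0.5569 0.33  ] z 0.0364 flatnormal deg 53.0 +60k  w 0.0341
[220  72] 1094 rgb [ 63.  97. 164.] c [0.5378 0.4108] z 0.0363 flatnormal deg 19.0 +60k  w 0.0341
[225 152] 880 rgb [94. 89. 86.] c [0.4611 0.4202] z 0.0364 flatnormal deg 18.0 +60k  w 0.0341
[311 175] 778 rgb [184.  59.  54.] c [0.4293 0.3312] z 0.0363 flatnormal deg 51.5 +60k  w 0.0338
at [0.4227 0.3234 0.2306] head -4.76 tilt [-0.0055  0.003  -1.    ] shift dx dy dz [ 0.1789 -0.0191 -0.001 ] wz 0.24
deck 2273 (array([555.4, 116.4]), array([181.1, 110.9]), 85.2)
plane [-0.00034528  0.00065466  0.06023953]
handle (array([554.3, 116.2]), array([14.1, 34.1]), 88.3) 0.10636972352806617
```

View pics/w5.png

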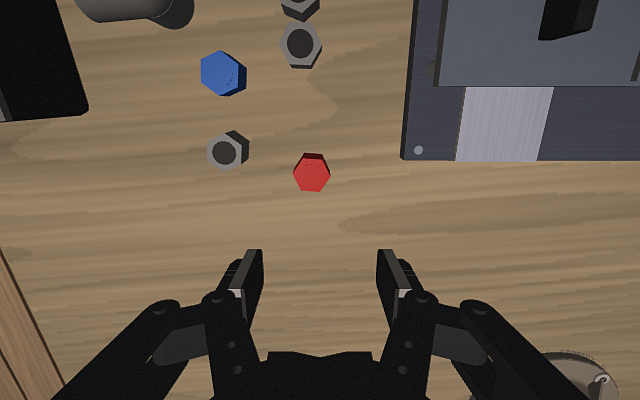

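Stand deck reads z = 0.060 and level, so all four feet are on the plate. Bushings are at (225,152), (300,45) and one beyond at (300,5). Picking the isolated one first.

{"method": "drive_tool", "body": {"increments": [{"dx": 0.015,"dy": -0.05,"dz": 0,"wx": 0.15,"wy": 0.3,"wz": 0,"claw": 0.06},{"dx": 0.015,"dy": -0.05,"dz": 0,"wx": 0,"wy": 0,"wz": 0,"claw": 0.06},{"dx": 0,"dy": 0,"dz": 0.05,"wx": 0,"wy": 0,"wz": 7.2,"claw": 0.06},{"dx": 0,"dy": 0,"dz": 0.05,"wx": 0,"wy": 0,"wz": 0,"claw": 0.06},{"dx": 0,"dy": 0,"dz": 0.03,"wx": 0,"wy": 0,"wz": 0,"claw": 0.06},{"dx": 0,"dy": 0,"dz": 0,"wx": 0,"wy": 0,"wz": 0,"claw": 0.06},{"dx": 0,"dy": 0,"dz": 0,"wx": 0,"wy": 0,"wz": 0,"claw": 0.06}]}}

```text
t: 22.62
eef_pos: [0.4613, 0.4218, 0.1019]
tool_rot: [-0.001, 0.995, -0.104, 0.0]
contact_force: [0.7, 0.6, -0.2]
gripper_width: 0.701
grasp_force: 0.0
```

Run:
```python
from h import *
go(.4611,.4202,-12)
```

```text
at [0.4613 0.4218 0.1019] head -11.96 tilt [ 8.0e-04 -1.7e-03 -1.0e+00] shift dx dy dz [ 0.0001  0.0016 -0.    ] wz 0.04
```

{"method": "drive_tool", "body": {"increments": [{"dx": 0,"dy": 0.0016,"dz": 0.035,"wx": 0,"wy": 0,"wz": 0,"claw": 0.06},{"dx": 0,"dy": 0,"dz": 0.026,"wx": 0,"wy": 0,"wz": 0,"claw": 0.06},{"dx": 0,"dy": 0,"dz": 0.009,"wx": 0,"wy": 0,"wz": 0,"claw": 0.06},{"dx": 0,"dy": 0,"dz": 0,"wx": 0,"wy": 0,"wz": 0,"claw": 0.06},{"dx": 0,"dy": 0,"dz": 0,"wx": 0,"wy": 0,"wz": 0,"claw": 0.02},{"dx": 0,"dy": 0,"dz": 0,"wx": 0,"wy": 0,"wz": 0,"claw": 0.02},{"dx": 0,"dy": 0,"dz": 0,"wx": 0,"wy": 0,"wz": 0,"claw": 0.02},{"dx": 0,"dy": 0,"dz": 0,"wx": 0,"wy": 0,"wz": 0,"claw": 0.02},{"dx": 0,"dy": 0,"dz": 0,"wx": 0,"wy": 0,"wz": 0,"claw": 0.02}], "newtons": 40}}

```text
t: 23.75
eef_pos: [0.4605, 0.4213, 0.0324]
tool_rot: [-0.001, 0.995, -0.103, 0.001]
contact_force: [-0.8, -0.9, 6.8]
gripper_width: 0.475
grasp_force: 40.3
```

```bash
cat >> h.py <<'E'
C=np.array([.5554,.1164]);U=np.array([.0837,.9965]);V=np.array([.9965,-.0837])
def slot(s,t): return C+U*s+V*t
E
python3 - <<'E'
from h import *
w=slot(.048,.026);print(w);go(*w,-4.8)
E
```

```text
[0.5853266 0.1620558]
at [0.4605 0.4213 0.0324] head -11.87 tilt [ 0.001  -0.0028 -1.    ] shift dx dy dz [ 0.1755  0.228  -0.0005] wz -7.07
```

Run:
```python
from h import *
z=np.load("pics/w5.npz");P=z["P"];d=z["d"];Z=P[:,:,2];im=z["im"]
m=((Z>.034)&(Z<.041)&(d>0)&box(0,640,0,250)).astype(np.uint8)
n,l,s,c=cv2.connectedComponentsWithStats(m)
for i in range(1,n):
    if s[i,4]<500: continue
    p=P[l==i];hull=cv2.convexHull((p[:,:2]*1000).astype(np.float32));print(s[i],np.median(p,0).round(3))
    for e in(2.,3.):
        a=cv2.approxPolyDP(hull,e,True)[:,0];dd=np.roll(a,-1,0)-a
        print(len(a),[(int(np.degrees(np.arctan2(y,x))%180),round(float(np.hypot(x,y)))) for x,y in dd])
    q=p[:,:2]*1000;print("widths",[(A,round(float(np.ptp(q@[np.cos(np.radians(A)),np.sin(np.radians(A))])),1)) for A in range(0,180,6)])
```

```text
[ 27   0  43 117 688] [0.565 0.569 0.037]
5 [(175, 101), (111, 9), (161, 12), (0, 85), (62, 4)]
5 [(175, 101), (111, 9), (161, 12), (0, 85), (62, 4)]
widths [(0, 101.0), (6, 99.6), (12, 97.2), (18, 93.7), (24, 89.5), (30, 84.7), (36, 79.0), (42, 72.6), (48, 65.3), (54, 57.4), (60, 48.8), (66, 39.7), (72, 30.5), (78, 21.6), (84, 12.8), (90, 12.0), (96, 22.0), (102, 32.0), (108, 41.7), (114, 51.0), (120, 59.8), (126, 68.0), (132, 75.4), (138, 82.0), (144, 87.7), (150, 92.5), (156, 96.2), (162, 98.9), (168, 100.5), (174, 101.3)]
[ 279   22   43   43 1403] [0.557 0.33  0.036]
7 [(142, 19), (18, 20), (80, 21), (141, 19), (18, 14), (39, 9), (84, 18)]
6 [(142, 19), (18, 20), (80, 21), (141, 19), (26, 23), (84, 18)]
widths [(0, 37.1), (6, 38.6), (12, 39.6), (18, 40.2), (24, 40.4), (30, 40.2), (36, 39.5), (42, 38.5), (48, 37.3), (54, 36.1), (60, 37.7), (66, 38.8), (72, 39.6), (78, 39.9), (84, 39.8), (90, 39.7), (96, 39.2), (102, 38.3), (108, 37.0), (114, 36.0), (120, 37.6), (126, 38.8), (132, 39.6), (138, 40.0), (144, 40.1), (150, 39.7), (156, 39.1), (162, 38.4), (168, 37.4), (174, 36.1)]
[ 2
[... 977 characters left out ...]
40.7), (114, 40.5), (120, 39.9), (126, 38.8), (132, 37.5), (138, 36.9), (144, 37.8), (150, 39.1), (156, 40.1), (162, 40.6), (168, 40.8), (174, 40.5)]
[293 158  38  34 937] [0.43  0.331 0.036]
6 [(139, 19), (17, 22), (81, 20), (140, 21), (20, 20), (80, 20)]
6 [(139, 19), (17, 22), (81, 20), (140, 21), (20, 20), (80, 20)]
widths [(0, 38.5), (6, 39.7), (12, 40.5), (18, 40.8), (24, 40.7), (30, 40.2), (36, 39.2), (42, 37.8), (48, 36.5), (54, 36.5), (60, 38.0), (66, 39.2), (72, 40.0), (78, 40.3), (84, 40.2), (90, 39.9), (96, 39.2), (102, 38.1), (108, 36.6), (114, 36.7), (120, 38.5), (126, 39.8), (132, 40.7), (138, 41.2), (144, 41.2), (150, 40.8), (156, 39.9), (162, 38.6), (168, 36.9), (174, 37.0)]
```

{"method": "drive_tool", "body": {"increments": [{"dx": 0,"dy": 0,"dz": -0.03,"wx": 0,"wy": 0,"wz": 0,"claw": 0.02},{"dx": 0,"dy": 0,"dz": -0.04,"wx": 0,"wy": 0,"wz": 0,"claw": 0.02},{"dx": 0,"dy": 0,"dz": -0.04,"wx": 0,"wy": 0,"wz": 0,"claw": 0.02},{"dx": 0,"dy": 0,"dz": 0,"wx": 0,"wy": 0,"wz": 0,"claw": 0.02},{"dx": 0,"dy": 0,"dz": 0,"wx": 0,"wy": 0,"wz": 0,"claw": 0.02}]}}

```text
t: 24.38
eef_pos: [0.4594, 0.4202, 0.1407]
tool_rot: [-0.0, 0.995, -0.103, -0.0]
contact_force: [-0.3, -0.6, -1.1]
gripper_width: 0.471
grasp_force: 40.5
```

Run:
```python
from h import *
w=slot(.048,.026);go(*w,-4.8);print(get_obs()["gripper_width"])
a,_,_=shot("wrist","w6");b,_,_=shot("side","s6")
a=cv2.resize(a[200:400,180:460],(560,400))[:,:,::-1];b=cv2.resize(b[190:340,230:410],(480,400))[:,:,::-1]
cv2.imwrite("pics/c6.png",cv2.resize(np.hstack([a,b]),(800,308)))
```

```text
at [0.4594 0.4202 0.1407] head -11.86 tilt [-5.e-04 -5.e-04 -1.e+00] shift dx dy dz [ 1.763e-01  2.268e-01 -2.000e-04] wz -7.06
0.4707154547451228
```

View pics/c6.png

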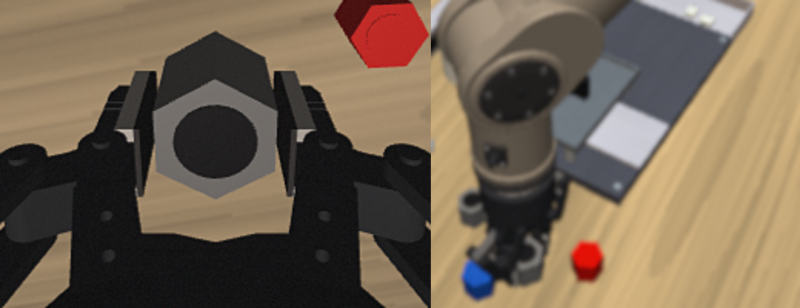

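The bushing is held squarely on its flats and stands vertical (left half, at (215,140)). Carrying it to the deck.

{"method": "drive_tool", "body": {"increments": [{"dx": 0,"dy": 0,"dz": 0,"wx": 0,"wy": 0,"wz": -7,"claw": 0.02},{"dx": 0.0295,"dy": 0.0495,"dz": 0,"wx": 0,"wy": 0,"wz": 0,"claw": 0.02},{"dx": 0.0295,"dy": 0.0495,"dz": 0,"wx": 0,"wy": 0,"wz": 0,"claw": 0.02},{"dx": 0.0295,"dy": 0.0495,"dz": 0,"wx": 0,"wy": 0,"wz": 0,"claw": 0.02},{"dx": 0.0295,"dy": 0.0495,"dz": 0,"wx": 0,"wy": 0,"wz": 0,"claw": 0.02},{"dx": 0.0295,"dy": 0.0495,"dz": 0,"wx": 0,"wy": 0,"wz": 0,"claw": 0.02},{"dx": 0,"dy": 0,"dz": 0,"wx": 0,"wy": 0,"wz": 0,"claw": 0.02},{"dx": 0,"dy": 0,"dz": 0.02,"wx": 0,"wy": 0,"wz": 0,"claw": 0.02},{"dx": 0,"dy": 0,"dz": 0,"wx": 0,"wy": 0,"wz": 0,"claw": 0.02},{"dx": 0,"dy": 0,"dz": 0,"wx": 0,"wy": 0,"wz": 0,"claw": 0.02}]}}

```text
t: 25.72
eef_pos: [0.5852, 0.162, 0.1203]
tool_rot: [-0.0, 0.999, -0.042, -0.001]
contact_force: [0.2, 0.7, -1.1]
gripper_width: 0.471
grasp_force: 40.6
```

Run:
```python
from h import *
w=slot(.048,.026);go(*w,-4.8)
```

```text
at [0.5852 0.162  0.1203] head -4.81 tilt [-1.3e-03 -4.0e-04 -1.0e+00] shift dx dy dz [ 0.0001 -0.0001 -0.    ] wz -0.01
```

{"method": "drive_tool", "body": {"increments": [{"dx": 0,"dy": 0,"dz": 0.018,"wx": 0,"wy": 0,"wz": 0,"claw": 0.02},{"dx": 0,"dy": 0,"dz": 0.0095,"wx": 0,"wy": 0,"wz": 0,"claw": 0.02},{"dx": 0,"dy": 0,"dz": 0,"wx": 0,"wy": 0,"wz": 0,"claw": 0.02},{"dx": 0,"dy": 0,"dz": 0,"wx": 0,"wy": 0,"wz": 0,"claw": 0.043},{"dx": 0,"dy": 0,"dz": 0,"wx": 0,"wy": 0,"wz": 0,"claw": 0.046},{"dx": 0,"dy": 0,"dz": 0,"wx": 0,"wy": 0,"wz": 0,"claw": 0.046},{"dx": 0,"dy": 0,"dz": 0,"wx": 0,"wy": 0,"wz": 0,"claw": 0.046},{"dx": 0,"dy": 0,"dz": -0.03,"wx": 0,"wy": 0,"wz": 0,"claw": 0.046},{"dx": 0,"dy": 0,"dz": -0.05,"wx": 0,"wy": 0,"wz": 0,"claw": 0.06},{"dx": 0,"dy": 0,"dz": -0.06,"wx": 0,"wy": 0,"wz": 0,"claw": 0.06},{"dx": -0.035,"dy": -0.04,"dz": 0,"wx": 0,"wy": 0,"wz": 0,"claw": 0.06},{"dx": -0.035,"dy": -0.04,"dz": 0,"wx": 0,"wy": 0,"wz": 0,"claw": 0.06},{"dx": -0.035,"dy": -0.04,"dz": 0,"wx": 0,"wy": 0,"wz": 0,"claw": 0.06},{"dx": -0.034,"dy": -0.037,"dz": 0,"wx": 0,"wy": 0,"wz": 0,"claw": 0.06},{"dx": 0,"dy": 0,"dz": 0,"wx": 0,"wy": 0,"wz": 0,"claw": 0.06},{"dx": 0,"dy": 0,"dz": 0,"wx": 0,"wy": 0,"wz": 0,"claw": 0.06}]}}

```text
t: 27.72
eef_pos: [0.4607, 0.329, 0.2331]
tool_rot: [-0.0, 0.999, -0.042, -0.0]
contact_force: [0.5, 0.3, -0.9]
gripper_width: 0.702
grasp_force: 0.0
```

```bash
cat >> h.py <<'E'
def deck(fn):
    im,d,P=shot("top",fn);Z=P[:,:,2];n=np.hypot(P[:,:,0]-C[0],P[:,:,1]-C[1])<.13
    m=n&(abs(Z-.061)<.008)&(im.max(2)-im.min(2)<25);print("deck",rect(P[m]))
    m=n&(Z>.088)&(Z<.115);k,l,s,c=cv2.connectedComponentsWithStats(m.astype(np.uint8))
    for i in range(1,k):
        if s[i,4]>15: q=P[l==i][:,:2];q=(q.max(0)+q.min(0))/2-C;print("on deck s,t mm",(q@U*1000).round(1),(q@V*1000).round(1),s[i,4],"z",np.median(Z[l==i]).round(4))
E
python3 - <<'E'
from h import *
bushes("w7");go(.5569,.330,-5);deck("t7")
E
```

```text
[64 76] 670 rgb [14. 14. 15.] c [0.584  0.5694] z 0.0362 flatnormal deg 29.0 +60k  w 0.0824
[307  36] 1205 rgb [82. 79. 77.] c [0.6026 0.3275] z 0.0364 flatnormal deg 34.5 +60k  w 0.0342
[309  87] 996 rgb [88. 84. 82.] c [0.5571 0.3304] z 0.0364 flatnormal deg 53.5 +60k  w 0.0334
[233 114] 986 rgb [ 72. 107. 176.] c [0.5381 0.4109] z 0.0364 flatnormal deg 18.5 +60k  w 0.0341
[319 208] 730 rgb [188.  54.  49.] c [0.4297 0.3314] z 0.0364 flatnormal deg 51.0 +60k  w 0.0341
at [0.4612 0.3283 0.2331] head -4.96 tilt [-0.e+00  1.e-04 -1.e+00] shift dx dy dz [ 0.0952 -0.0099 -0.    ] wz 0.04
deck (array([555.5, 116.3]), array([181. , 111.2]), 85.6)
on deck s,t mm 46.0 25.7 145 z 0.0956
on deck s,t mm -1.2 -0.8 71 z 0.099
```

View pics/w7.png

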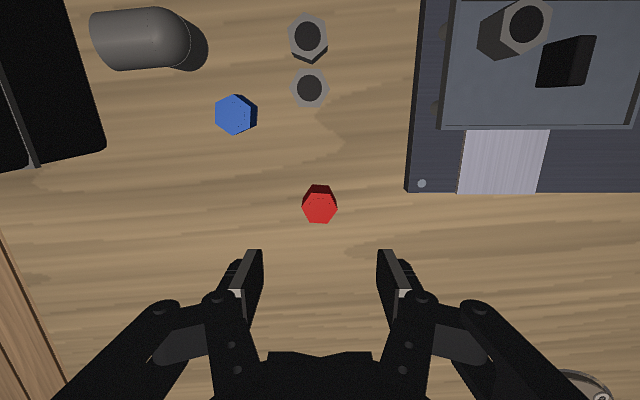

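The first bushing is on the deck at (525,25) in the picture, matching s = 46, t = 26 mm. The other two are at (307,38) and (309,88). Taking the far one next.

{"method": "drive_tool", "body": {"increments": [{"dx": 0.047,"dy": -0.0038,"dz": 0,"wx": 0,"wy": 0,"wz": 0,"claw": 0.06},{"dx": 0.047,"dy": -0.0038,"dz": 0,"wx": 0,"wy": 0,"wz": 0,"claw": 0.06},{"dx": 0.047,"dy": -0.0038,"dz": 0,"wx": 0,"wy": 0,"wz": 0,"claw": 0.06},{"dx": 0,"dy": 0,"dz": 0.05,"wx": 0,"wy": 0,"wz": -9.5,"claw": 0.06},{"dx": 0,"dy": 0,"dz": 0.05,"wx": 0,"wy": 0,"wz": 0,"claw": 0.06},{"dx": 0,"dy": 0,"dz": 0.03,"wx": 0,"wy": 0,"wz": 0,"claw": 0.06},{"dx": 0,"dy": 0,"dz": 0,"wx": 0,"wy": 0,"wz": 0,"claw": 0.06},{"dx": 0,"dy": 0,"dz": 0,"wx": 0,"wy": 0,"wz": 0,"claw": 0.06}]}}

```text
t: 28.82
eef_pos: [0.6032, 0.3286, 0.1045]
tool_rot: [-0.001, 0.999, 0.04, 0.001]
contact_force: [0.4, 0.3, 0.4]
gripper_width: 0.699
grasp_force: 0.0
```

Run:
```python
from h import *
go(.6026,.3275,4.5)
```

```text
at [0.6032 0.3286 0.1045] head 4.56 tilt [ 0.0016 -0.0012 -1.    ] shift dx dy dz [-0.0007  0.001  -0.    ] wz 0.06
```

Down 0.073, close, lift 0.11, turn wz +9.4.

{"method": "drive_tool", "body": {"increments": [{"dx": -0.0007,"dy": 0.001,"dz": 0.035,"wx": 0,"wy": 0,"wz": 0,"claw": 0.06},{"dx": 0,"dy": 0,"dz": 0.029,"wx": 0,"wy": 0,"wz": 0,"claw": 0.06},{"dx": 0,"dy": 0,"dz": 0.009,"wx": 0,"wy": 0,"wz": 0,"claw": 0.06},{"dx": 0,"dy": 0,"dz": 0,"wx": 0,"wy": 0,"wz": 0,"claw": 0.06},{"dx": 0,"dy": 0,"dz": 0,"wx": 0,"wy": 0,"wz": 0,"claw": 0.02},{"dx": 0,"dy": 0,"dz": 0,"wx": 0,"wy": 0,"wz": 0,"claw": 0.02},{"dx": 0,"dy": 0,"dz": 0,"wx": 0,"wy": 0,"wz": 0,"claw": 0.02},{"dx": 0,"dy": 0,"dz": 0,"wx": 0,"wy": 0,"wz": 0,"claw": 0.02},{"dx": 0,"dy": 0,"dz": 0,"wx": 0,"wy": 0,"wz": 0,"claw": 0.02},{"dx": 0,"dy": 0,"dz": -0.03,"wx": 0,"wy": 0,"wz": 0,"claw": 0.02},{"dx": 0,"dy": 0,"dz": -0.05,"wx": 0,"wy": 0,"wz": 0,"claw": 0.02},{"dx": 0,"dy": 0,"dz": -0.06,"wx": 0,"wy": 0,"wz": 0,"claw": 0.02},{"dx": 0,"dy": 0,"dz": 0,"wx": 0,"wy": 0,"wz": 9.4,"claw": 0.02},{"dx": 0,"dy": 0,"dz": 0,"wx": 0,"wy": 0,"wz": 0,"claw": 0.02},{"dx": 0,"dy": 0,"dz": 0,"wx": 0,"wy": 0,"wz": 0,"claw": 0.02}]}}

```text
t: 30.7
eef_pos: [0.6005, 0.3276, 0.1691]
tool_rot: [0.0, 0.999, -0.04, -0.001]
contact_force: [0.9, -0.0, -1.2]
gripper_width: 0.473
grasp_force: 40.5
```

Run:
```python
from h import *
w=slot(-.047,0);go(*w,-4.8)
```

```text
at [0.6005 0.3276 0.1691] head -4.58 tilt [-1.9e-03  7.0e-04 -1.0e+00] shift dx dy dz [-2.830e-02  2.611e-01  2.000e-04] wz 0.22
```

{"method": "drive_tool", "body": {"increments": [{"dx": -0.0047,"dy": 0.0435,"dz": 0,"wx": 0,"wy": 0,"wz": 0,"claw": 0.02},{"dx": -0.0047,"dy": 0.0435,"dz": 0,"wx": 0,"wy": 0,"wz": 0,"claw": 0.02},{"dx": -0.0047,"dy": 0.0435,"dz": 0,"wx": 0,"wy": 0,"wz": 0,"claw": 0.02},{"dx": -0.0047,"dy": 0.0435,"dz": 0,"wx": 0,"wy": 0,"wz": 0,"claw": 0.02},{"dx": -0.0047,"dy": 0.0435,"dz": 0,"wx": 0,"wy": 0,"wz": 0,"claw": 0.02},{"dx": -0.0047,"dy": 0.0435,"dz": 0,"wx": 0,"wy": 0,"wz": 0,"claw": 0.02},{"dx": 0,"dy": 0,"dz": 0,"wx": 0,"wy": 0,"wz": 0,"claw": 0.02},{"dx": 0,"dy": 0,"dz": 0.03,"wx": 0,"wy": 0,"wz": 0,"claw": 0.02},{"dx": 0,"dy": 0,"dz": 0.02,"wx": 0,"wy": 0,"wz": 0,"claw": 0.02},{"dx": 0,"dy": 0,"dz": 0,"wx": 0,"wy": 0,"wz": 0,"claw": 0.02},{"dx": 0,"dy": 0,"dz": 0,"wx": 0,"wy": 0,"wz": 0,"claw": 0.02}]}}

```text
t: 32.08
eef_pos: [0.5518, 0.0707, 0.1202]
tool_rot: [-0.0, 0.999, -0.041, -0.0]
contact_force: [-1.0, 0.2, 0.2]
gripper_width: 0.475
grasp_force: 40.6
```

Run:
```python
from h import *
w=slot(-.047,0);go(*w,-4.8)
```

```text
at [0.5518 0.0707 0.1202] head -4.69 tilt [-2.e-04 -8.e-04 -1.e+00] shift dx dy dz [-0.0002  0.0012 -0.    ] wz 0.11
```

{"method": "drive_tool", "body": {"increments": [{"dx": 0,"dy": 0.0012,"dz": 0.018,"wx": 0,"wy": 0,"wz": 0,"claw": 0.02},{"dx": 0,"dy": 0,"dz": 0.0095,"wx": 0,"wy": 0,"wz": 0,"claw": 0.02},{"dx": 0,"dy": 0,"dz": 0,"wx": 0,"wy": 0,"wz": 0,"claw": 0.02},{"dx": 0,"dy": 0,"dz": 0,"wx": 0,"wy": 0,"wz": 0,"claw": 0.043},{"dx": 0,"dy": 0,"dz": 0,"wx": 0,"wy": 0,"wz": 0,"claw": 0.046},{"dx": 0,"dy": 0,"dz": 0,"wx": 0,"wy": 0,"wz": 0,"claw": 0.046},{"dx": 0,"dy": 0,"dz": 0,"wx": 0,"wy": 0,"wz": 0,"claw": 0.046},{"dx": 0,"dy": 0,"dz": -0.03,"wx": 0,"wy": 0,"wz": 0,"claw": 0.046},{"dx": 0,"dy": 0,"dz": -0.05,"wx": 0,"wy": 0,"wz": 0,"claw": 0.06},{"dx": 0,"dy": 0,"dz": -0.06,"wx": 0,"wy": 0,"wz": 0,"claw": 0.06},{"dx": -0.019,"dy": -0.042,"dz": 0,"wx": 0,"wy": 0,"wz": 0,"claw": 0.06},{"dx": -0.019,"dy": -0.042,"dz": 0,"wx": 0,"wy": 0,"wz": 0,"claw": 0.06},{"dx": -0.019,"dy": -0.042,"dz": 0,"wx": 0,"wy": 0,"wz": 0,"claw": 0.06},{"dx": -0.019,"dy": -0.042,"dz": 0,"wx": 0,"wy": 0,"wz": 0,"claw": 0.06},{"dx": -0.019,"dy": -0.042,"dz": 0,"wx": 0,"wy": 0,"wz": 0,"claw": 0.06},{"dx": -0.019,"dy": -0.042,"dz": 0,"wx": 0,"wy": 0,"wz": 0,"claw": 0.06},{"dx": 0,"dy": 0,"dz": 0,"wx": 0,"wy": 0,"wz": 0,"claw": 0.06},{"dx": 0,"dy": 0,"dz": 0,"wx": 0,"wy": 0,"wz": 0,"claw": 0.06}]}}

```text
t: 34.33
eef_pos: [0.4589, 0.3288, 0.2324]
tool_rot: [0.0, 0.999, -0.042, -0.0]
contact_force: [0.1, -0.8, 0.4]
gripper_width: 0.701
grasp_force: 0.0
```

Run:
```python
from h import *
bushes("w8");go(.5571,.3304,-5);deck("t8")
```

```text
[62 75] 647 rgb [14. 14. 14.] c [0.5828 0.5699] z 0.0363 flatnormal deg 29.0 +60k  w 0.0812
[309  86] 1033 rgb [88. 84. 82.] c [0.5568 0.3304] z 0.0364 flatnormal deg 52.0 +60k  w 0.0336
[232 113] 977 rgb [ 72. 106. 175.] c [0.5379 0.411 ] z 0.0364 flatnormal deg 18.0 +60k  w 0.0342
[319 206] 708 rgb [187.  54.  49.] c [0.4295 0.3315] z 0.0364 flatnormal deg 50.5 +60k  w 0.0341
at [0.4593 0.3281 0.2324] head -4.86 tilt [-3.e-04  4.e-04 -1.e+00] shift dx dy dz [ 0.0973 -0.0106 -0.    ] wz 0.14
deck (array([555.6, 116.1]), array([180.9, 111.5]), 85.3)
on deck s,t mm 45.8 25.2 150 z 0.0957
on deck s,t mm -1.1 -0.9 69 z 0.0994
on deck s,t mm -48.1 -0.9 147 z 0.0956
```

{"method": "drive_tool", "body": {"increments": [{"dx": 0.049,"dy": -0.0053,"dz": 0,"wx": 0,"wy": 0,"wz": 0,"claw": 0.056},{"dx": 0.0483,"dy": -0.0053,"dz": 0,"wx": 0,"wy": 0,"wz": 0,"claw": 0.056},{"dx": 0,"dy": 0,"dz": 0.05,"wx": 0,"wy": 0,"wz": -9.2,"claw": 0.056},{"dx": 0,"dy": 0,"dz": 0.05,"wx": 0,"wy": 0,"wz": -9.1,"claw": 0.056},{"dx": 0,"dy": 0,"dz": 0.03,"wx": 0,"wy": 0,"wz": -9.1,"claw": 0.056},{"dx": 0,"dy": 0,"dz": 0,"wx": 0,"wy": 0,"wz": 0,"claw": 0.056},{"dx": 0,"dy": 0,"dz": 0,"wx": 0,"wy": 0,"wz": 0,"claw": 0.056}]}}

```text
t: 35.3
eef_pos: [0.5577, 0.3317, 0.104]
tool_rot: [-0.001, 0.981, 0.194, 0.001]
contact_force: [0.2, -0.0, 0.8]
gripper_width: 0.656
grasp_force: 0.0
```

Run:
```python
from h import *
go(.5569,.3304,22.5)
```

```text
at [0.5577 0.3317 0.104 ] head 22.39 tilt [ 1.7e-03 -7.0e-04 -1.0e+00] shift dx dy dz [-0.0012  0.0009 -0.    ] wz -0.11
```

{"method": "drive_tool", "body": {"increments": [{"dx": -0.0012,"dy": 0.0009,"dz": 0.035,"wx": 0,"wy": 0,"wz": 0,"claw": 0.056},{"dx": 0,"dy": 0,"dz": 0.0285,"wx": 0,"wy": 0,"wz": 0,"claw": 0.056},{"dx": 0,"dy": 0,"dz": 0.009,"wx": 0,"wy": 0,"wz": 0,"claw": 0.056},{"dx": 0,"dy": 0,"dz": 0,"wx": 0,"wy": 0,"wz": 0,"claw": 0.056},{"dx": 0,"dy": 0,"dz": 0,"wx": 0,"wy": 0,"wz": 0,"claw": 0.02},{"dx": 0,"dy": 0,"dz": 0,"wx": 0,"wy": 0,"wz": 0,"claw": 0.02},{"dx": 0,"dy": 0,"dz": 0,"wx": 0,"wy": 0,"wz": 0,"claw": 0.02},{"dx": 0,"dy": 0,"dz": 0,"wx": 0,"wy": 0,"wz": 0,"claw": 0.02},{"dx": 0,"dy": 0,"dz": 0,"wx": 0,"wy": 0,"wz": 0,"claw": 0.02},{"dx": 0,"dy": 0,"dz": -0.03,"wx": 0,"wy": 0,"wz": 0,"claw": 0.02},{"dx": 0,"dy": 0,"dz": -0.05,"wx": 0,"wy": 0,"wz": 0,"claw": 0.02},{"dx": 0,"dy": 0,"dz": -0.06,"wx": 0,"wy": 0,"wz": 0,"claw": 0.02},{"dx": 0,"dy": 0,"dz": 0,"wx": 0,"wy": 0,"wz": 9.1,"claw": 0.02},{"dx": 0,"dy": 0,"dz": 0,"wx": 0,"wy": 0,"wz": 9.1,"claw": 0.02},{"dx": 0,"dy": 0,"dz": 0,"wx": 0,"wy": 0,"wz": 9.0,"claw": 0.02},{"dx": 0,"dy": 0,"dz": 0,"wx": 0,"wy": 0,"wz": 0,"claw": 0.02},{"dx": 0,"dy": 0,"dz": 0,"wx": 0,"wy": 0,"wz": 0,"claw": 0.02}]}}

```text
t: 37.42
eef_pos: [0.5557, 0.3308, 0.1703]
tool_rot: [-0.0, 0.999, -0.038, -0.0]
contact_force: [-0.2, 0.0, 0.2]
gripper_width: 0.477
grasp_force: 40.5
```

Run:
```python
from h import *
w=slot(.046,-.0265);go(*w,-4.8)
```

```text
at [0.5557 0.3308 0.1703] head -4.39 tilt [-2.e-04 -7.e-04 -1.e+00] shift dx dy dz [-1.010e-02  1.676e-01 -1.000e-04] wz 0.41
```

{"method": "drive_tool", "body": {"increments": [{"dx": -0.0025,"dy": 0.042,"dz": 0,"wx": 0,"wy": 0,"wz": 0.4,"claw": 0.02},{"dx": -0.0025,"dy": 0.042,"dz": 0,"wx": 0,"wy": 0,"wz": 0,"claw": 0.02},{"dx": -0.0025,"dy": 0.042,"dz": 0,"wx": 0,"wy": 0,"wz": 0,"claw": 0.02},{"dx": -0.0025,"dy": 0.0416,"dz": 0,"wx": 0,"wy": 0,"wz": 0,"claw": 0.02},{"dx": 0,"dy": 0,"dz": 0,"wx": 0,"wy": 0,"wz": 0,"claw": 0.02},{"dx": 0,"dy": 0,"dz": 0.025,"wx": 0,"wy": 0,"wz": 0,"claw": 0.02},{"dx": 0,"dy": 0,"dz": 0,"wx": 0,"wy": 0,"wz": 0,"claw": 0.02},{"dx": 0,"dy": 0,"dz": 0,"wx": 0,"wy": 0,"wz": 0,"claw": 0.02}]}}

```text
t: 38.42
eef_pos: [0.5318, 0.1653, 0.1454]
tool_rot: [-0.0, 0.999, -0.043, -0.0]
contact_force: [-0.2, -0.3, -0.3]
gripper_width: 0.473
grasp_force: 40.6
```

Run:
```python
from h import *
w=slot(.046,-.0265);go(*w,-4.8)
```

```text
at [0.5318 0.1653 0.1454] head -4.87 tilt [-2.e-04 -1.e-03 -1.e+00] shift dx dy dz [ 0.0011  0.0008 -0.    ] wz -0.07
```

{"method": "drive_tool", "body": {"increments": [{"dx": 0.001,"dy": 0.0008,"dz": 0.025,"wx": 0,"wy": 0,"wz": 0,"claw": 0.02},{"dx": 0,"dy": 0,"dz": 0.018,"wx": 0,"wy": 0,"wz": 0,"claw": 0.02},{"dx": 0,"dy": 0,"dz": 0.0098,"wx": 0,"wy": 0,"wz": 0,"claw": 0.02},{"dx": 0,"dy": 0,"dz": 0,"wx": 0,"wy": 0,"wz": 0,"claw": 0.02},{"dx": 0,"dy": 0,"dz": 0,"wx": 0,"wy": 0,"wz": 0,"claw": 0.043},{"dx": 0,"dy": 0,"dz": 0,"wx": 0,"wy": 0,"wz": 0,"claw": 0.046},{"dx": 0,"dy": 0,"dz": 0,"wx": 0,"wy": 0,"wz": 0,"claw": 0.046},{"dx": 0,"dy": 0,"dz": 0,"wx": 0,"wy": 0,"wz": 0,"claw": 0.046},{"dx": 0,"dy": 0,"dz": -0.03,"wx": 0,"wy": 0,"wz": 0,"claw": 0.046},{"dx": 0,"dy": 0,"dz": -0.05,"wx": 0,"wy": 0,"wz": 0,"claw": 0.06},{"dx": 0,"dy": 0,"dz": -0.06,"wx": 0,"wy": 0,"wz": 0,"claw": 0.06},{"dx": -0.02,"dy": -0.042,"dz": 0,"wx": 0,"wy": 0,"wz": 0,"claw": 0.06},{"dx": -0.02,"dy": -0.042,"dz": 0,"wx": 0,"wy": 0,"wz": 0,"claw": 0.06},{"dx": -0.02,"dy": -0.042,"dz": 0,"wx": 0,"wy": 0,"wz": 0,"claw": 0.06},{"dx": -0.02,"dy": -0.042,"dz": 0,"wx": 0,"wy": 0,"wz": 0,"claw": 0.06},{"dx": 0,"dy": 0,"dz": 0,"wx": 0,"wy": 0,"wz": 0,"claw": 0.06},{"dx": 0,"dy": 0,"dz": 0,"wx": 0,"wy": 0,"wz": 0,"claw": 0.06}]}}

```text
t: 40.55
eef_pos: [0.4676, 0.3372, 0.2321]
tool_rot: [0.0, 0.999, -0.043, -0.0]
contact_force: [0.1, -0.9, -0.2]
gripper_width: 0.705
grasp_force: 0.0
```

Run:
```python
from h import *
deck("t9")
z=np.load("pics/t9.npz");P=z["P"];Z=P[:,:,2];im=z["im"]
n=np.hypot(P[:,:,0]-C[0],P[:,:,1]-C[1])<.12
m=n&(abs(Z-.061)<.006);p=P[m];A=np.c_[p[:,:2]-C,np.ones(len(p))];print("plane",np.linalg.lstsq(A,p[:,2],rcond=None)[0])
shot("side","s9")
cv2.imwrite("pics/f9.png",cv2.resize(cv2.imread("pics/t9.png")[120:290,120:510],(780,340),interpolation=2))
```

```text
deck (array([555.5, 116.1]), array([181.3, 111.1]), 85.6)
on deck s,t mm 45.8 26.2 147 z 0.0962
on deck s,t mm -0.2 -0.8 70 z 0.0989
on deck s,t mm -48.1 -1.2 146 z 0.096
on deck s,t mm 44.9 -27.5 150 z 0.0959
plane [0.00281831 0.00229612 0.06043195]
```

View pics/f9.png

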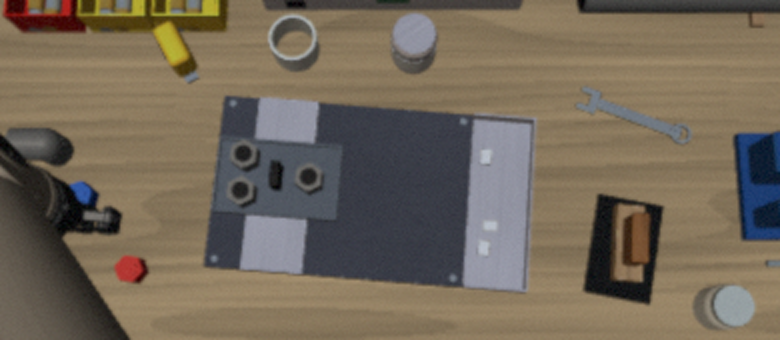

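View pics/s9.png

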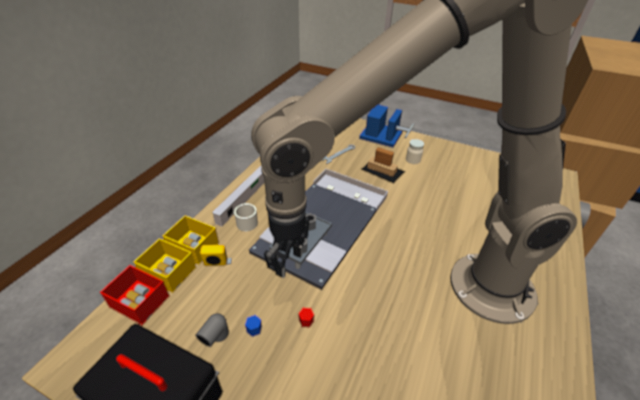

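The final crops show the job done:
- **Bushings:** all three stand on the level deck at (243,155), (240,190) and (308,177). None are left on the bench.
- **Chips:** all three are in the trough.
- **Scraper:** standing on its pad at (630,245).
- **Can and jar:** both upright.

```bash
python3 -c "
from station import *
print(hand_in())"
```

```text
the job is handed in; nothing more can be done
None
```

The job is handed in at about 41 s of simulated time: all three chips are in the trough, the scraper is upright on its pad, the stand sits level across the strip with all three bushings side by side on its deck, and the can and jar are still upright.

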